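Fetch the gauge block from under the riser with the reacher

TASK

Take the reacher by its handle, feel its jaws onto the gauge block in the low gap under the riser, squeeze the trigger just firmly enough that the block does not slip, and draw it out until it stands wholly clear on the worktop in front of the gap. Then let the jaws open and leave the reacher lying flat on the worktop. Do not ram the block against the riser, crush it with a hard squeeze, touch it with the gripper or knock other things about.

Things in the scene. Friction and masses are not known exactly. Their poses are not given: they have to be found in the camera images.
- reacher_grip (a point): Middle of the handle of the reacher, a flat tool 200 mm long (0.19 kg) lying on the worktop; 45 mm above its underside. x to the jaws, z up. Handle: two upright plates 26 mm wide, 8 mm thick, tops 72 mm above the underside, outer faces at x -28 (fixed) and +28 mm (trigger): 56 mm across. Grip these from above, fingertips at least 17 mm above the underside (shaft: 18 wide, 14 high).
- reacher_fixed_plate (a point): Centre of the outer (rear) face of the black fixed plate. When squeezed, the trigger plate comes towards this plate; two fingers that move equally thereby push the tool forward by half the squeeze.
- reacher_palm (a point): Face of the rubber palm pad between the jaws, 140 mm ahead of the handle's middle, 14.5 mm above the underside (pad 5 to 24 mm, 13 wide). Jaws (7 to 22 mm above the underside) reach 26 mm past it; open they are 45 to 51 mm apart at the tips, 31 to 36 mm at the palm, 70 mm over their outsides.
- trigger (a joint): Trigger travel in m: 0 released (spring returns it), 0.015 stop. It starts to move at 4 N; 7 N at 0.010 with empty jaws. Squeezed only 2 to 4 mm, its spring already lets the tool be carried. The jaws meet a 22 mm block somewhere between 0.006 and 0.012 (feel for it: the pad setting varies); from there each further newton of squeeze presses each jaw with 0.35 to 0.7 N.
- jaw_left: The reacher's left jaw, a flat dark steel bar 50 mm long; origin at its pivot on the tool's underside level, 118 mm ahead of the handle's middle and 14.5 mm left of the tool's centre line; x along the jaw.
- jaw_right: The right jaw, likewise 14.5 mm right of the centre line. Its gripping face is a pad (31 x 15 mm) set by a screw: from 1.2 mm further out to 4.2 mm further in than the left jaw's face, differently each time; it stays so.
- gauge_block: Ground steel step block, 22 wide (x), 48 long (y), 20 mm high, 30 mm high over its +y half; origin at centre of underside. It stands lengthwise in the gap, high half to the mouth, near end 26 to 34 mm inside; 6 to 14 mm of air behind it. Delicate: a jaw may press it with 13 N at most (18 to 24 N of squeeze on the handle is right); never force it against the riser with over 20 N.
- riser: Low grey riser fixed on the worktop, 114 mm wide, 52 mm high, with a spool standing on it. Origin on the worktop in the middle of its open mouth; x runs straight inwards, z up. The gap is 86 mm wide (between two 10 mm cheeks), 42 mm high and 88 mm deep to its back wall.
- riser_shoe (a point): Sprung shoe (12 x 16 mm) under the riser's top, 42 mm inside the mouth, 30 mm above the worktop (28 when empty). It presses the block down with about 4 N, so that it takes 4 to 12 N to slide the block until it has come some 30 mm out.
- solder_spool: Bystander: spool 48 mm across, 34 mm high, on top of the riser.
- vial: Bystander: small capped vial, 20 mm across, 54 mm high, left of the riser.
- loupe: Bystander: folding loupe, 30 x 57 x 15 mm, to the right.
- tweezers_steel: Bystander: tweezers lying flat right of the riser, 14 x 119 x 9 mm.
- oil_bottle: Bystander: small bottle, 29 mm across, 66 mm high, at the back left.

How it is judged:
By the outcome, as a careful person would: the job done as asked, in the order asked, and still so for the second after the job is handed in, with the robot touching nothing.
It also fails if it takes over 54 s, if anything falls off the work surface, if the arm or the gripper's body presses on something with over 40 N, if the wrist force passes 120 N, or if a joint passes its speed limit or range.

ROBOT

A 6-joint arm with a two-finger parallel gripper is mounted at the origin on a cart in front of the work surface, level with it; the furniture and walls round the work are solid. World frame = base frame: x ahead of the robot, y to its left, z up, the work surface at z = 0. Lengths are in mm, angles in degrees, forces in N, time in s.
With the tool pointing down it reaches from about 350 to 850 mm from the base axis. Payload 8.1 kg.
Tool frame: the origin (TCP) lies on the centre line of the jaws, within the pads' length; the fingertips stand 8 mm ahead of it and the grasp point (between the pads) lies 11 mm behind it; x points along the fingers, z is the direction in which the jaws open and shut, and the axes are right-handed (so a half turn about x gives the same grasp; the last joint's range is limited). The gripper opens to 85 mm and grips with 20 to 120 N. Pads are 22 mm wide; open, the fingers measure 114 mm over their backs; the gripper's body (76 mm by 85 mm) begins 54 mm behind the grasp point. The pads swing forward as they close: fully open they stand 13 mm farther back than shut.
Start: joints at [65.523, 7.471, 85.268, -0, 87.261, -4.893], TCP at [201.089, 565.304, 239.292] pointing down, gripper open.
Joint ranges: [-169.43, 169.43], [-51.17, 129.36], [1.28, 143.12], [-76.62, 256.62], [0, 156.53], [-152.29, 152.29]. Speed limits (degrees/s): [136.94, 136.94, 159.86, 180, 180, 180].

INTERFACE

Orientations are given as [roll, pitch, yaw] about the fixed x, y, z axes, in that order (R = Rz(yaw) Ry(pitch) Rx(roll)).
In Python, from bench import r, vision, order gives the robot as it stands. The module is installed in compiled form; this text tells all that it offers.
- The arm moves only by the shell command python3 -m jog 'ROWS' [FORCE]. ROWS is JSON, a list of rows, each a list of 3 entries, a list of its own where there are three numbers: the shift along the world's x, y, z in m, then the turn, a rotation vector about the world's x, y, z in rad, then the opening, from -1 (shut) to 1 (fully open). A call has 1 to 5 rows; each row is the pose to reach, as a shift and turn from the pose commanded when the call began; what a row does not reach only later rows make up. A row lasts 1/12 s, in which the tool goes at most 41.7 mm and 7.16 degrees, less where a joint would pass 70% of its speed; a pose out of reach is approached as far as the arm can. A call with a gripper value outside its range is refused whole. The fingers move at their own pace and stop on an object; FORCE is the grip in N (left out, the last holds). Time passes only in rows, so rows that repeat a pose let the fingers close. It gives the time, the measured TCP pose, the force and the opening at its end, in the units of the state.
- r.sense(): the state, without advancing time (a new reading comes with each control period).
- vision.snapshot(name): name is "scene" or "top" or "wrist"; returns the picture (384x512x3 uint8, red, green, blue); there is no depth.
- vision.camera_model(name): a dict with "fov_y" (degrees; the focal length in pixels is half the picture's height over the tangent of half this angle, whatever the lens; pixels are square), "cx", "cy" (the principal point, pixels), "world_to_cam" (4x4, takes a point from world to camera coordinates). Camera axes: x right, y down, z forward; pixel columns grow to the right and rows downward; lengths in mm; the calibration is good to about 2 mm. A picture is of the moment at which its call begins: read the wrist's pose just before it. camera_model takes no time and is no camera call; for the wrist camera it gives the pose at the moment of the call.
- order.hand_in(): hands the job in, once; it reports no verdict.
The state is a dict: "time": time; "joint_pos": joint angles; "qd": joint speeds; "joint_efforts": joint torques, N m; "tool_pos": TCP position; "tcp_rot": TCP orientation; "ft_force": force on the tool from outside, world axes, zero at the start; "wrist_torque": the same for the moment, N m; "finger_gap": finger opening in mm.
Only numpy, scipy, OpenCV 4.12 (cv2) and the standard library are available. Lean on these libraries where they do the work, as an engineer would, in place of code of your own. Each camera call takes 0.05 s, during which the arm holds its last target.

## Working session

There is one attempt and no reset: what is moved stays moved. The work goes in short steps, Python scripts to look and compute and a shell command to move; the robot and the scene stay as the last step left them, time stands still between calls to the robot, and variables do not carry over. Pictures are saved under pics/ and viewed, and the job is handed in when it is done.

```bash
mkdir -p pics; ls
python3 - <<'E'
from bench import r, vision, order
import cv2
s=r.sense(); print({k:s[k] for k in s})
for n in("scene","top","wrist"):
    im=vision.snapshot(n); cv2.imwrite(f"pics/{n}0.png",im[:,:,::-1])
    m=vision.camera_model(n); print(n,m)
E
```

```text
pics
{'time': 0.0, 'joint_pos': array([ 6.55233614e+01,  7.51437703e+00,  8.53288332e+01,  1.27546363e-03,
        8.72624992e+01, -4.89472851e+00]), 'qd': array([-0.0002152 , -0.11255708, -0.06629844, -0.04923349,  0.01421305,
       -0.07372578]), 'joint_efforts': array([-1.08735101e-03, -5.69415343e+01, -5.00541544e+01, -2.98358373e-04,
        1.50267337e-02,  1.77766810e-05]), 'tool_pos': array([200.85796987, 564.81371678, 238.25632524]), 'tcp_rot': array([ 174.41483865,   89.89428294, -115.1671335 ]), 'ft_force': array([0.22445057, 0.43027898, 0.77951527]), 'wrist_torque': array([-0.03047657,  0.02997518, -0.03126191]), 'finger_gap': 85.41625415803361}
scene {'fov_y': 51.12000509688989, 'cx': 255.70476225132057, 'cy': 195.32948256179932, 'world_to_cam': array([[ 4.45733936e-01, -8.95148194e-01, -5.56488265e-03,
        -2.55551475e+02],
       [-4.18623267e-01, -2.02948073e-01, -8.85192996e-01,
         2.83956030e+02],
       [ 7.91249530e-01,  3.96890148e-01, -4.65190705e-01,
         4.36094998e+02],
       [ 0.00000000e+00,  0.00000000e+00,  0.00000000e+00,
         1.00000
[... 199 characters left out ...]
     [-9.90819206e-01,  2.79126467e-02, -1.32280706e-01,
         5.73743223e+02],
       [ 1.32289887e-01, -1.52563538e-03, -9.91209896e-01,
         8.50088448e+02],
       [ 0.00000000e+00,  0.00000000e+00,  0.00000000e+00,
         1.00000000e+00]])}
wrist {'fov_y': 60.009203001238326, 'cx': 251.38957038461012, 'cy': 190.39415613932624, 'world_to_cam': array([[ 3.36123280e-01,  9.41816968e-01, -1.39297009e-03,
        -5.99692067e+02],
       [ 9.05249982e-01, -3.22664119e-01,  2.76424195e-01,
        -3.58996550e+01],
       [ 2.59891535e-01, -9.41735930e-02, -9.61034715e-01,
         3.79035253e+02],
       [ 0.00000000e+00,  0.00000000e+00,  0.00000000e+00,
         1.00000000e+00]])}
```

View pics/scene0.png

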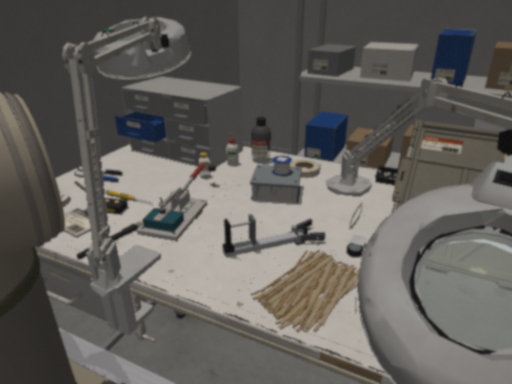

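View pics/top0.png

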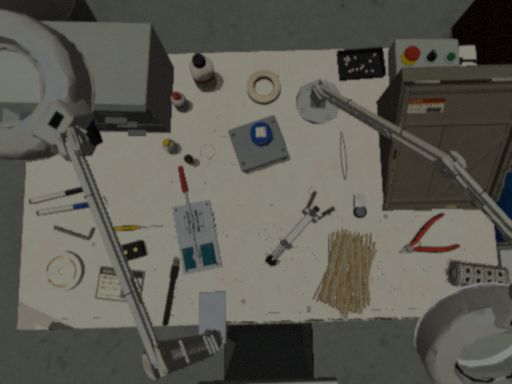

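View pics/wrist0.png

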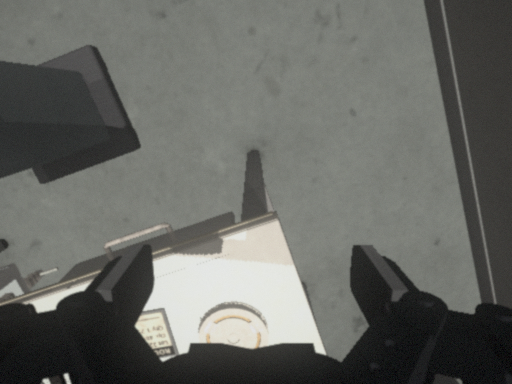

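The reacher lies at about (272,260)–(320,205) in the top view. The riser is at (258,145). I'll zoom in for detail.

```bash
cat > h.py <<'E'
import numpy as np, cv2
from bench import r, vision, order
def cm(n):
    m=vision.camera_model(n); f=192/np.tan(np.radians(m['fov_y']/2)); return m['world_to_cam'],f,m['cx'],m['cy']
def ray(c,u,v,z):
    T,f,cx,cy=c; R=T[:3,:3]; o=-R.T@T[:3,3]; d=R.T@np.array([(u-cx)/f,(v-cy)/f,1]); return o+d*(z-o[2])/d[2]
def proj(c,p):
    T,f,cx,cy=c; q=T[:3,:3]@np.array(p,float)+T[:3,3]; return np.array([cx+f*q[0]/q[2],cy+f*q[1]/q[2]])
E
python3 - <<'E'
import cv2
a=cv2.imread('pics/top0.png')[100:280,200:380]; cv2.imwrite('pics/top0c.png',cv2.resize(a,(760,600)[0:1]*1+(0,) if 0 else (600,600),interpolation=cv2.INTER_CUBIC))
a=cv2.imread('pics/scene0.png')[140:270,190:360]; cv2.imwrite('pics/scene0c.png',cv2.resize(a,(784,600),interpolation=cv2.INTER_CUBIC))
E
```

```text
(no output)
```

View pics/top0c.png

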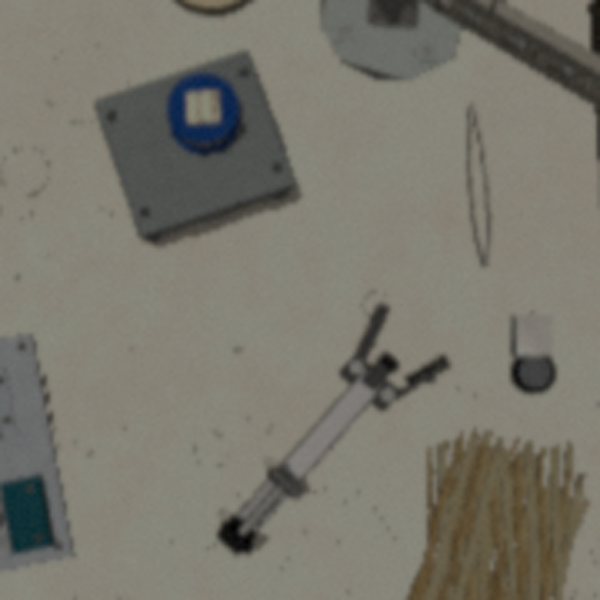

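View pics/scene0c.png

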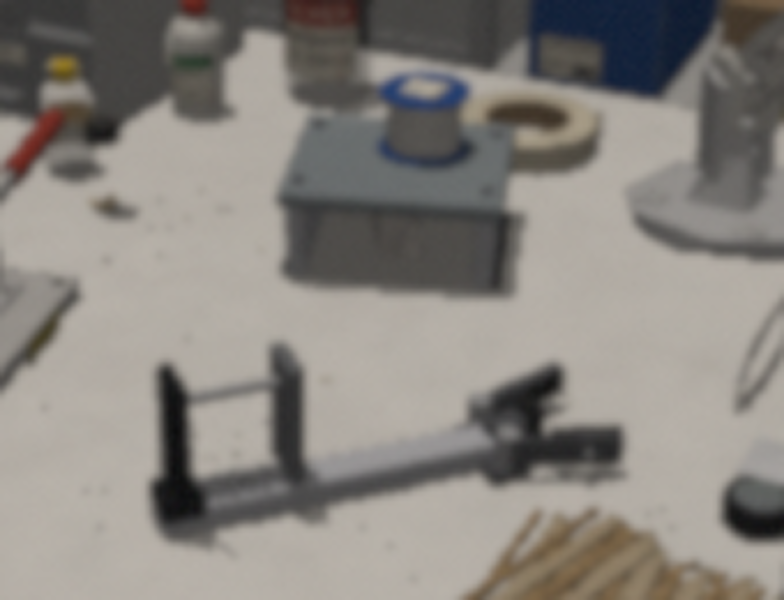

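Run:
```python
from h import *
c=cm('top'); s=cm('scene')
t=lambda X,Y,z: ray(c,200+X/3.3333-.35,100+Y/3.3333-.35,z)
q=lambda X,Y,z: ray(s,190+X/4.612-.4,140+Y/4.615-.4,z)
for n,X,Y,z in [('riserFL',146,233,52),('FR',297,190,52),('BL',95,102,52),('BR',247,51,52),('jawLtip',380,308,22),('jawRtip',446,362,22),('fork L piv',352,370,20),('R piv',384,402,20),('palm',388,362,24),('shaft a',287,470,14),('shaft mid',335,428,14),('blackplate top',232,535,72),('trig',287,482,72),('vial',22,160,0),('loupe',532,372,15),('twz',485,265,9),('sticks top',470,435,10),('sticks topleft',430,450,10),('board R',72,553,10),('board TR',30,338,10)]:
    print(n,t(X,Y,z).round(1))
print('scene')
for n,X,Y,z in [('riserFL',282,200,52),('FR',507,208,52),('FLb',288,272,0),('FRb',500,292,0),('plate black top',165,372,72),('trig top',285,352,72),('jawR tip end',620,440,15),('jawL tip',560,370,20),('rear bot',165,525,0)]:
    print(n,q(X,Y,z).round(1))
```

```text
riserFL [626.3  40.4  52. ]
FR [653.3 -63.5  52. ]
BL [719.3  73.8  52. ]
BR [752.8 -32.3  52. ]
jawLtip [ 574.2 -120.4   22. ]
jawRtip [ 535.1 -164.6   22. ]
fork L piv [531.5 -99.2  20. ]
R piv [ 508.6 -120.5   20. ]
palm [ 536. -124.   24.]
shaft a [463.7 -51.9  14. ]
shaft mid [491.8 -86.3  14. ]
blackplate top [422.6 -12.2  72. ]
trig [455.5 -48.9  72. ]
vial [693.1 132.6   0. ]
loupe [ 527.  -225.6   15. ]
twz [ 604.7 -198.1    9. ]
sticks top [ 484.5 -180.8   10. ]
sticks topleft [ 474.8 -152.4   10. ]
board R [411.   98.5  10. ]
board TR [561.4 126.3  10. ]
scene
riserFL [618.9  35.   52. ]
FR [658.9 -68.2  52. ]
FLb [639.3  42.6   0. ]
FRb [667.1 -63.8   0. ]
plate black top [423.9 -13.   72. ]
trig top [458.5 -48.7  72. ]
jawR tip end [ 540.9 -166.6   15. ]
jawL tip [ 576.4 -126.8   20. ]
rear bot [420.2 -11.8   0. ]
```

Run:
```python
import cv2
a=cv2.imread('pics/top0.png')[0:384,0:260]; cv2.imwrite('pics/top0l.png',cv2.resize(a,None,fx=1.55,fy=1.55,interpolation=cv2.INTER_CUBIC))
a=cv2.imread('pics/scene0.png')[0:384,40:240]; cv2.imwrite('pics/scene0l.png',cv2.resize(a,None,fx=1.56,fy=1.56,interpolation=cv2.INTER_CUBIC))
from h import *
c=cm('top');s=cm('scene');print(proj(c,[201,565,239]),proj(s,[201,565,239]),proj(c,[0,0,0]))
for z in (0,100,200,300,400,500): print(z,proj(c,[200,565,z]).round(),ray(c,150,350,z).round(),ray(c,110,250,z).round(),ray(c,75,150,z).round(), ray(s,82,70,z).round(), ray(s,95,260,z).round())
```

```text
[-76.74808857 410.52415584] [-125.82329636  123.6696261 ] [269.07327291 454.53310206]
0 [ 16. 366.] [226. 264.   0.] [454. 360.   0.] [696. 451.   0.] [1658. 1714.    0.] [296. 196.   0.]
100 [-16. 382.] [252. 234. 100.] [454. 320. 100.] [670. 401. 100.] [1267. 1260.  100.] [205.  77. 100.]
200 [-57. 402.] [277. 204. 200.] [454. 280. 200.] [644. 351. 200.] [876. 805. 200.] [115. -43. 200.]
300 [-113.  429.] [302. 175. 300.] [454. 239. 300.] [618. 301. 300.] [485. 350. 300.] [  25. -162.  300.]
400 [-191.  467.] [327. 145. 400.] [455. 199. 400.] [592. 251. 400.] [  94. -104.  400.] [ -65. -281.  400.]
500 [-311.  525.] [352. 115. 500.] [455. 159. 500.] [566. 201. 500.] [-297. -559.  500.] [-155. -401.  500.]
```

View pics/top0l.png

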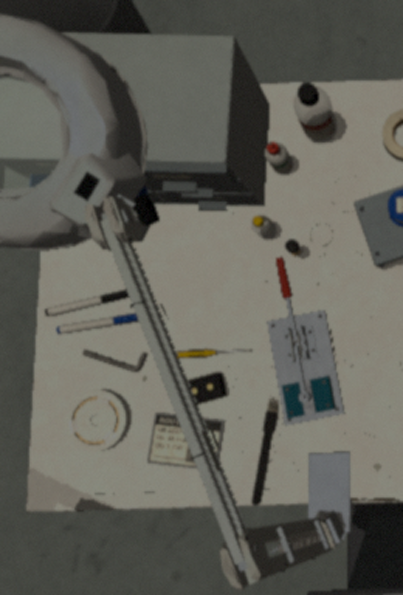

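View pics/scene0l.png

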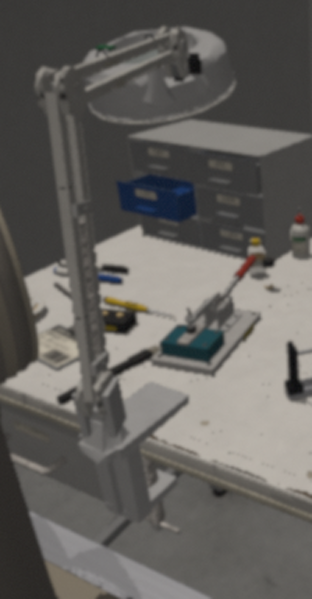

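```bash
cat >> h.py <<'E'
def tri(ca,a,cb,b):
    P=lambda c:np.array([[c[1],0,c[2]],[0,c[1],c[3]],[0,0,1]])@c[0][:3]
    A=P(ca);B=P(cb);M=np.array([a[0]*A[2]-A[0],a[1]*A[2]-A[1],b[0]*B[2]-B[0],b[1]*B[2]-B[1]])
    x=np.linalg.lstsq(M[:,:3],-M[:,3],rcond=None)[0]; return x.round(1),(proj(ca,x)-a).round(1),(proj(cb,x)-b).round(1)
E
python3 - <<'E'
from h import *
c=cm('top');s=cm('scene')
print(tri(c,(155,368),s,(72,52)))
print(tri(c,(215,340),s,(102,262)))
print(tri(c,(70,133),s,(150,32)), 'head')
print(tri(c,(228,345),s,(105,270)))
E
```

```text
(array([296.9, 145.5, 371.5]), array([ 0.6, -0.7]), array([-0.8, -0.2]))
(array([252.1, 113.9,  51.6]), array([-2.3,  2. ]), array([3.7, 0.4]))
(array([626.5, 279.4, 362.1]), array([-1. ,  0.8]), array([0.8, 0.1])) head
(array([238.9,  89. ,  52.9]), array([-3.6,  3.3]), array([6.1, 0.5]))
```

```bash
python3 -m jog '[[[0,0,0.04],[0,0,0],1],[[0,0,0.08],[0,0,0],1],[[0,0,0.12],[0,0,0],1],[[0,0,0.16],[0,0,0],1],[[0,0,0.20],[0,0,0],1]]'
```

```text
time: 0.57
tool_pos: [200.9, 564.8, 440.9]
tcp_rot: [178.5, 90.0, -111.1]
ft_force: [1.0, 1.5, 0.4]
finger_gap: 85.1
```

```bash
python3 -m jog '[[[0.025,-0.02,0.02],[0,0,0],1],[[0.05,-0.045,0.04],[0,0,-0.1],1],[[0.075,-0.075,0.04],[0,0,-0.22],1],[[0.1,-0.105,0.04],[0,0,-0.34],1],[[0.125,-0.135,0.04],[0,0,-0.46],1]]'; python3 -m jog '[[[0.025,-0.03,0],[0,0,-0.12],1],[[0.05,-0.06,0],[0,0,-0.24],1],[[0.07,-0.095,0],[0,0,-0.36],1],[[0.085,-0.13,0],[0,0,-0.48],1],[[0.095,-0.165,0],[0,0,-0.6],1]]'
```

```text
time: 0.98
tool_pos: [326.9, 429.1, 479.5]
tcp_rot: [-1.6, 90.0, 42.2]
ft_force: [-0.0, 0.4, 0.6]
finger_gap: 85.1
time: 1.4
tool_pos: [422.1, 263.4, 478.4]
tcp_rot: [-153.0, 89.9, -143.7]
ft_force: [0.4, -0.4, -0.0]
finger_gap: 85.7
```

Run:
```python
from h import *
im=vision.snapshot('scene'); cv2.imwrite("pics/s1.png",im[:,:,::-1]); s=r.sense(); print(s['joint_pos'].round(1),s['tool_pos'],s['tcp_rot'])
```

```text
[ 25.6  -6.5  74.4  -0.2 112.2  17. ] [423.58052798 258.24379597 479.14886187] [-88.0430833   89.79310855 -79.5158824 ]
```

View pics/s1.png

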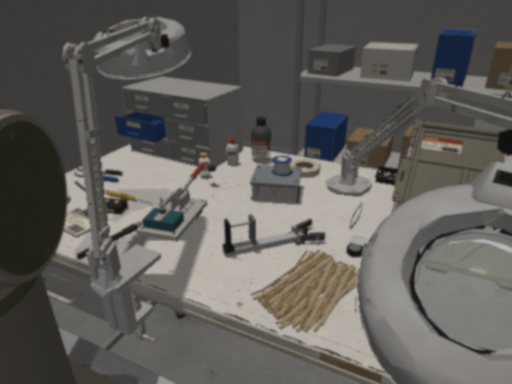

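```bash
python3 -m jog '[[[0.005,-0.04,0],[0,0,-0.12],1],[[0.01,-0.08,0],[0,0,-0.24],1],[[0.015,-0.12,0],[0,0,-0.36],1],[[0.015,-0.16,0],[0,0,-0.48],1],[[0.015,-0.2,0],[0,0,-0.6],1]]'; python3 -m jog '[[[0,-0.04,0],[0,0,-0.12],1],[[0,-0.075,-0.01],[0,0,-0.24],1],[[0,-0.09,-0.045],[0,0,-0.34],1],[[0,-0.09,-0.085],[0,0,-0.35],1],[[0,-0.09,-0.125],[0,0,-0.35],1]]';python3 -m jog '[[[0,0,-0.04],[0,0,0],1],[[0,0,-0.08],[0,0,0],1],[[0,0,-0.12],[0,0,0],1],[[0,0,-0.12],[0,0,0],1]]'
python3 - <<'E'
from h import *
c=cm('wrist'); s=r.sense(); im=vision.snapshot('wrist'); cv2.imwrite("pics/w1.png",im[:,:,::-1]); 
print(s['joint_pos'].round(1),s['tool_pos'],s['tcp_rot'])
T=c[0];print(-T[:3,:3].T@T[:3,3],T[:3,:3].round(3)); np.save('w1.npy',T)
E
```

```text
time: 1.87
tool_pos: [435.7, 63.6, 478.9]
tcp_rot: [-152.3, 90.0, -177.3]
ft_force: [-0.0, -0.5, -0.1]
finger_gap: 85.4
time: 2.28
tool_pos: [436.2, -26.1, 353.2]
tcp_rot: [33.7, 89.9, -11.3]
ft_force: [0.3, 0.9, -0.3]
finger_gap: 85.1
time: 2.62
tool_pos: [430.3, -23.7, 224.2]
tcp_rot: [-145.2, 89.1, 170.0]
ft_force: [-1.4, 0.1, -2.1]
finger_gap: 85.3
[-10.  -18.4 111.    0.   88.2  34.8] [430.28533587 -23.67765481 224.16156861] [-145.2403653    89.07423793  170.01679364]
[482.06967789  25.96247446 358.41874346] [[ 0.709 -0.705 -0.012]
 [-0.673 -0.683  0.284]
 [-0.208 -0.193 -0.959]]
```

View pics/w1.png

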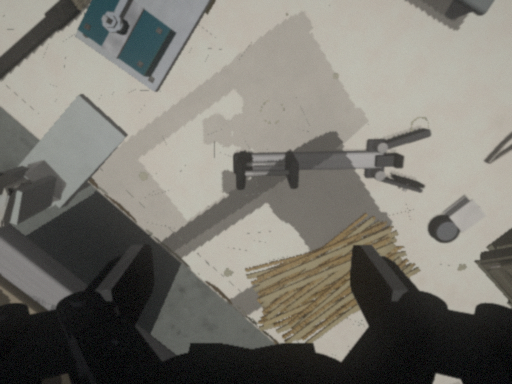

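Run:
```python
from h import *
s=r.sense(); print(s['time'],s['qd'].round(2),s['tool_pos'],s['tcp_rot'])
a=cv2.imread('pics/w1.png')[105:205,220:445]; cv2.imwrite('pics/w1c.png',cv2.resize(a,None,fx=3.5,fy=3.5,interpolation=cv2.INTER_CUBIC))
```

```text
2.6667 [ 0.05 -2.2  -8.74  0.    2.68 -0.01] [432.50117236 -24.05478063 229.41963565] [-145.24550902   89.39970761  170.01168842]
```

View pics/w1c.png

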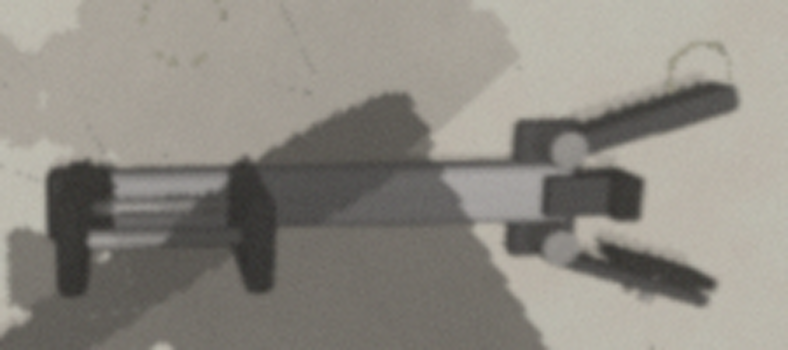

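```bash
python3 -m jog '[[[0,0,0],[0,0,0],1],[[0,0,0],[0,0,0],1],[[0,0,0],[0,0,0],1]]'
python3 - <<'E'
from h import *
c=cm('wrist'); s=r.sense(); im=vision.snapshot('wrist'); cv2.imwrite("pics/w2.png",im[:,:,::-1]); 
print(s['joint_pos'].round(1),s['tool_pos'],s['tcp_rot'],s['qd'].round(2))
np.save('w2.npy',c[0])
a=im[105:225,220:445,::-1]; cv2.imwrite('pics/w2c.png',cv2.resize(a,None,fx=3.5,fy=3.5,interpolation=cv2.INTER_CUBIC))
E
```

```text
time: 2.92
tool_pos: [438.2, -25.0, 238.2]
tcp_rot: [35.0, 89.7, -9.8]
ft_force: [0.8, -0.4, 0.1]
finger_gap: 85.4
[-10.  -18.7 109.8   0.   88.5  34.8] [438.22659641 -25.01607429 238.22685212] [34.98718042 89.65405079 -9.7528246 ] [-0.15  0.14  0.61  0.03 -0.42 -0.01]
```

View pics/w2c.png

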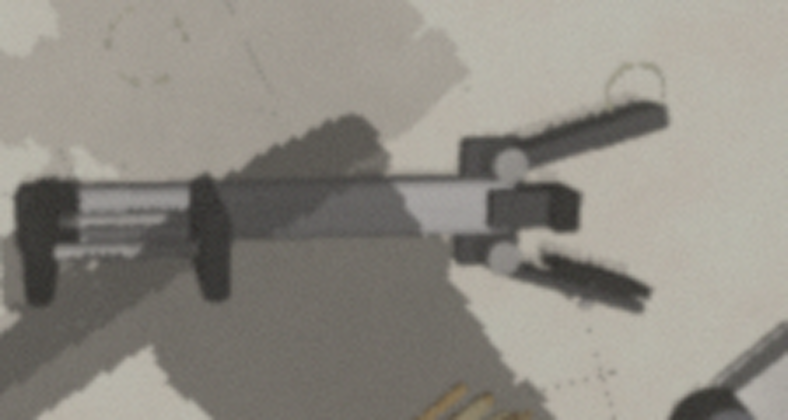

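Run:
```python
from h import *
c=list(cm('wrist')); c[0]=np.load('w2.npy')
t=lambda X,Y,z: ray(c,220+X/3.5-.36,105+Y/3.5-.36,z)
P={k:t(*v) for k,v in dict(suA=(240,180,14),suB=(470,177,14),slA=(250,238,14),slB=(450,233.5,14),pL=(511,165,23),pR=(504,257,23),bt=(38,302,72),tt=(216,299,72),btl=(22,300,72),ttr=(231,296,72),palmc=(578,210,18),tipL=(664,112,20),tipR=(645,298,20)).items()}
for k in P: print(k,P[k].round(1))
a=lambda p,q: np.degrees(np.arctan2(*(P[q]-P[p])[[1,0]]))
print('upper',a('suA','suB'),'lower',a('slA','slB'),'plates',a('bt','tt'),a('btl','ttr'),np.linalg.norm(P['ttr']-P['btl']),np.linalg.norm(P['pL']-P['pR']))
m=(P['pL']+P['pR'])/2; print('piv mid',m, 'piv angle', a('pR','pL')-90)
for A in (-44,-45,-46): 
  d=np.array([np.cos(np.radians(A)),np.sin(np.radians(A))]);n=np.array([-d[1],d[0]])
  print(A,{k:((P[k][:2]-m[:2])@d+118,(P[k][:2]-m[:2])@n) for k in P})
```

```text
suA [473.  -49.1  14. ]
suB [524.6 -99.1  14. ]
slA [462.6 -64.9  14. ]
slB [ 508.5 -108.5   14. ]
pL [ 534.8 -101.9   23. ]
pR [ 515.  -122.7   23. ]
bt [414.1 -23.   72. ]
tt [448.6 -56.2  72. ]
btl [411.4 -19.5  72. ]
ttr [452.  -58.4  72. ]
palmc [ 541.4 -129.4   18. ]
tipL [ 578.4 -123.2   20. ]
tipR [ 538.4 -165.8   20. ]
upper -44.10390455322773 lower -43.55631096092041 plates -43.891861307487765 -43.755757539756374 56.22342864840002 28.72026878050276
piv mid [ 524.91240652 -112.28827375   23.        ] piv angle -43.781422169309984
-44 {'suA': (np.float64(36.755966681648104), np.float64(9.41294899488219)), 'suB': (np.float64(108.57328600996314), np.float64(9.282709826788224)), 'slA': (np.float64(40.22043288469777), np.float64(-9.165352866828801)), 'slB': (np.float64(103.49763889755604), np.float64(-8.675334855335997)), 'pL': (np.float64(117.94521761573556), np.float64(14.36002989538857)), 'pR': (np.float64(118.05478238426437), np.float64(-14.360029895388658)), 'bt': (np.float64(-23.78978334359914), np.float64(-12.73869723805158)), 'tt': (np.float64(24.121871042098547), np.floa
[... 1606 characters left out ...]
87), np.float64(-9.17617517921505)), 'pL': (np.float64(117.44409317170195), np.float64(14.349370275532328)), 'pR': (np.float64(118.55590682829798), np.float64(-14.349370275532419)), 'bt': (np.float64(-23.25883471636439), np.float64(-17.679329244130518)), 'tt': (np.float64(24.62047731238522), np.float64(-15.91686428067841)), 'btl': (np.float64(-27.561679315714372), np.float64(-17.203014317647725)), 'ttr': (np.float64(28.618624632500527), np.float64(-15.001338304262102)), 'palmc': (np.float64(141.72950053725233), np.float64(-0.06420432521088355)), 'tipL': (np.float64(163.04680612540614), np.float64(30.917244609225385)), 'tipR': (np.float64(165.81170427085652), np.float64(-27.490558644239357))}
```

Run:
```python
from h import *
ims=[vision.snapshot('scene').astype(float) for _ in range(4)]
im=np.mean(ims,0); a=im[175:205,245:308,::-1]
a=np.clip((a-20)*2.0,0,255).astype(np.uint8)
cv2.imwrite('pics/s2c.png',cv2.resize(a,None,fx=12,fy=12,interpolation=cv2.INTER_CUBIC))
c=list(cm('wrist'));print(r.sense()['time'])
```

```text
3.1667
```

View pics/s2c.png

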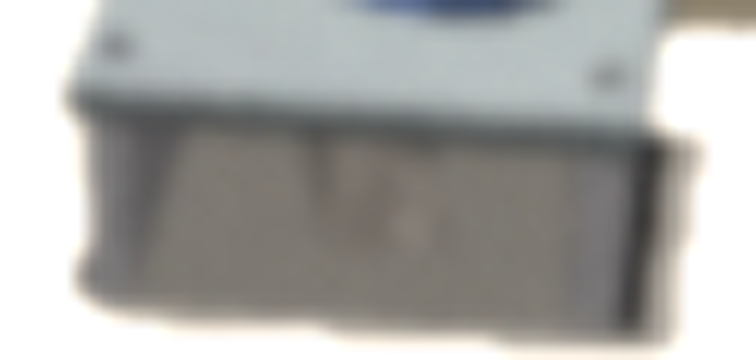

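```bash
python3 -m jog '[[[0.02,0,0],[0,0,0.12],1],[[0.04,0,0],[0,0,0.24],1],[[0.06,0,0],[0,0,0.36],1],[[0.08,0,0],[0,0,0.48],1],[[0.10,0,0],[0,0,0.6],1]]'
python3 -m jog '[[[0.0,0,0],[0,0,0.12],1],[[0,0,0],[0,0,0.24],1],[[0,0,0],[0,0,0.36],1],[[0,0,0],[0,0,0.48],1],[[0,0,0],[0,0,0.6],1]]'
python3 -m jog '[[[0.0,0,0],[0,0,0.12],1],[[0,0,0],[0,0,0.24],1],[[0,0,0],[0,0,0.36],1],[[0,0,0],[0,0,0.48],1],[[0,0,0],[0,0,0.6],1]]'
python3 -m jog '[[[0.0,0,0],[0,0,0.12],1],[[0,0,0],[0,0,0.24],1],[[0,0,0],[0,0,0.36],1],[[0,0,0],[0,0,0.48],1],[[0,0,0],[0,0,0.6],1]]'
python3 -m jog '[[[0,0,-0.02],[0,0,0.12],1],[[0,0,-0.04],[0,0,0.24],1],[[0,0,-0.05],[0,0,0.25],1],[[0,0,-0.05],[0,0,0.25],1]]'
python3 - <<'E'
from h import *
s=r.sense();print(s['joint_pos'].round(1),s['tool_pos'],s['tcp_rot'])
c=cm('wrist');print(c[0][:3,:3].round(2))
E
```

```text
time: 3.58
tool_pos: [537.2, -24.7, 234.5]
tcp_rot: [1.6, 90.0, -8.4]
ft_force: [0.5, -0.1, 0.8]
finger_gap: 85.6
time: 4.0
tool_pos: [536.2, -24.7, 234.4]
tcp_rot: [137.1, 90.0, 161.5]
ft_force: [0.3, -0.0, 0.7]
finger_gap: 85.5
time: 4.42
tool_pos: [536.2, -24.7, 234.5]
tcp_rot: [-65.4, 90.0, -6.7]
ft_force: [0.6, -0.5, 0.3]
finger_gap: 85.5
time: 4.83
tool_pos: [536.2, -24.7, 234.5]
tcp_rot: [-106.0, 90.0, -12.9]
ft_force: [0.1, 0.1, -0.2]
finger_gap: 85.3
time: 5.17
tool_pos: [534.3, -24.4, 181.4]
tcp_rot: [64.9, 89.7, 171.8]
ft_force: [-0.8, -0.1, -0.6]
finger_gap: 85.7
[  -8.1   -0.4   99.5    0.    81.1 -115. ] [534.3414665  -24.42785956 181.38075262] [ 64.85685728  89.71276957 171.78078609]
[[-0.29  0.96  0.  ]
 [ 0.92  0.28  0.27]
 [ 0.26  0.08 -0.96]]
```

```bash
python3 -m jog '[[[0,0,-0.01],[0.035,-0.115,0],1],[[0.005,-0.002,-0.025],[0.07,-0.23,0],1],[[0.015,-0.005,-0.045],[0.105,-0.345,0],1],[[0.02,-0.008,-0.065],[0.14,-0.46,0],1],[[0.025,-0.01,-0.085],[0.175,-0.575,0],1]]'
python3 -m jog '[[[0,0,0],[0.015,-0.05,0],1],[[0,0,0],[0.015,-0.05,0],1],[[0,0,0],[0.015,-0.05,0],1]]'
python3 - <<'E'
from h import *
s=r.sense();c=cm('wrist');im=vision.snapshot('wrist')
print(s['joint_pos'].round(1),s['tool_pos'],s['qd'].round(1))
np.save('w3.npy',c[0]); T=c[0];print(-T[:3,:3].T@T[:3,3])
cv2.imwrite('pics/w3.png',im[::-1,::-1,::-1]);
E
```

```text
time: 5.58
tool_pos: [561.9, -35.0, 103.1]
tcp_rot: [-90.2, 55.9, 16.7]
ft_force: [1.0, 2.6, -1.5]
finger_gap: 85.3
time: 5.83
tool_pos: [560.8, -34.2, 102.2]
tcp_rot: [-89.9, 53.4, 17.1]
ft_force: [0.5, 0.0, 0.5]
finger_gap: 85.1
[ -23.1  -18.   131.9   35.1   42.1 -151.6] [560.75374899 -34.21144599 102.18778305] [ 1.4  0.4 -3.8 -1.7 -0.  -0.8]
[430.80091241 -73.94118619 168.76317521]
```

View pics/w3.png

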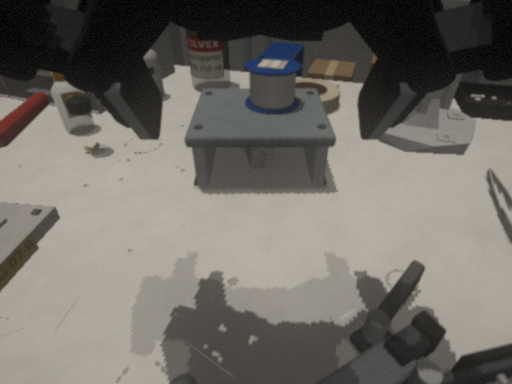

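Run:
```python
from h import *
a=cv2.imread('pics/w3.png')[80:200,180:340].astype(float); a=np.clip((a-15)*1.7,0,255).astype(np.uint8)
cv2.imwrite('pics/w3c.png',cv2.resize(a,None,fx=5,fy=5,interpolation=cv2.INTER_CUBIC))
```

```text
(no output)
```

View pics/w3c.png

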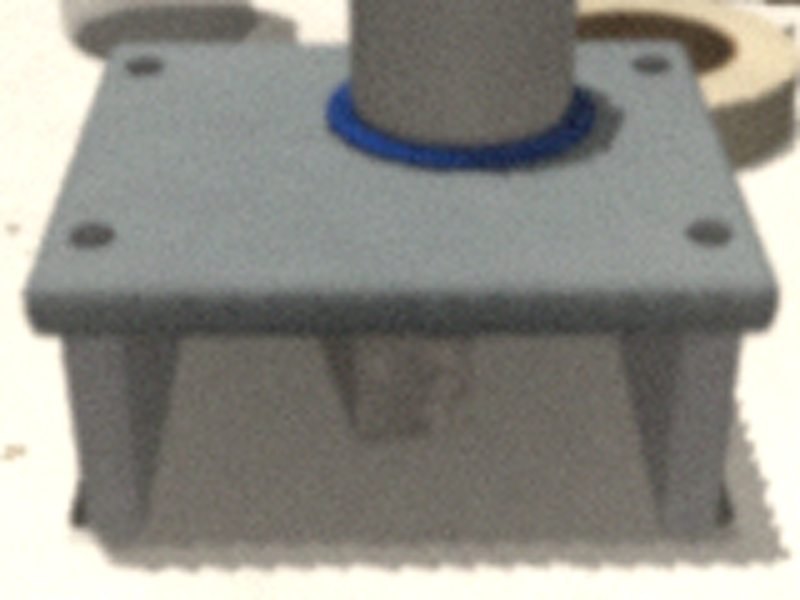

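Run:
```python
from h import *
c=cm('wrist'); np.save('w4.npy',c[0])
im=np.mean([vision.snapshot('wrist').astype(float) for _ in range(6)],0)
print(abs(cm('wrist')[0]-c[0]).max(),r.sense()['time'])
np.save('w4im.npy',im)
a=im[::-1,::-1,::-1][140:185,225:300]; a=np.clip((a-40)*3,0,255).astype(np.uint8)
cv2.imwrite('pics/w4c.png',cv2.resize(a,None,fx=10,fy=10,interpolation=cv2.INTER_CUBIC))
```

```text
0.9876188172708567 6.1833
```

View pics/w4c.png

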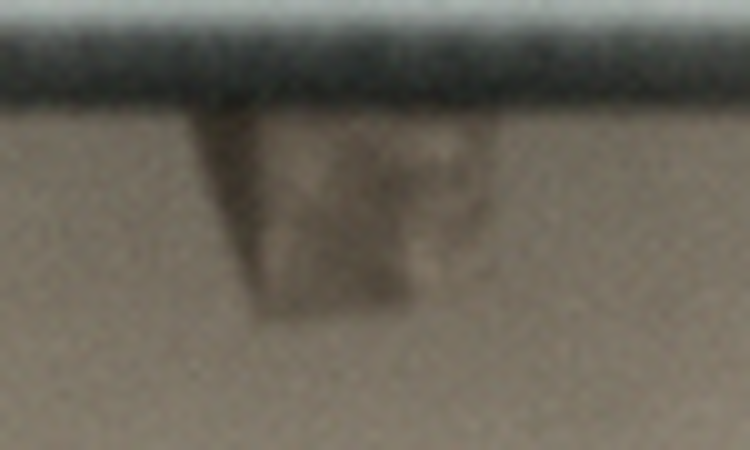

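Run:
```python
from h import *
c=list(cm('wrist')); c3=c[:];c3[0]=np.load('w3.npy'); c4=c[:]
a=lambda X,Y,z: ray(c3,511-(180+X/5-.4),383-(80+Y/5-.4),z)
b=lambda X,Y,z: ray(c4,511-(225+X/10-.45),383-(140+Y/10-.45),z)
P=dict(Lin=a(140,537,0),Rin=a(665,537,0),Lout=a(88,533,0),Rout=a(720,530,0),
 TL=a(28,292,52),TR=a(777,292,52),TBL=a(113,44,52),TBR=a(685,42,52), Lf=a(181,335,0),Rf=a(617,335,0),
 bNL=b(260,318,0),bM=b(410,304,0),bNR=b(488,296,0),bFL=b(190,105,0),bNLtop=b(262,105,20))
for k,v in P.items(): print(k,v.round(1))
A=lambda p,q: np.degrees(np.arctan2(*(P[q]-P[p])[[1,0]])).round(1)
D=lambda p,q: np.linalg.norm(P[q]-P[p]).round(1)
print('front top',A('TR','TL')-90,D('TR','TL'),'in',A('Rin','Lin')-90,D('Rin','Lin'),'sides',A('TL','TBL'),A('TR','TBR'),D('TL','TBL'),'cheek',A('Lin','Lf'),A('Rin','Rf'))
print('block face',A('bNR','bNL')-90,D('bNR','bNL'),A('bM','bNL')-90,'side',A('bNL','bFL'))
```

```text
Lin [637.   35.7   0. ]
Rin [663.3 -50.2   0. ]
Lout [635.5  44.7   0. ]
Rout [668.1 -58.9   0. ]
TL [624.7  42.9  52. ]
TR [657.1 -62.9  52. ]
TBL [722.4  74.3  52. ]
TBR [756.4 -33.1  52. ]
Lf [703.6  56.4   0. ]
Rf [729.7 -28.9   0. ]
bNL [672.6   9.4   0. ]
bM [678.9  -3.1   0. ]
bNR [682.4  -9.6   0. ]
bFL [707.3  28.4   0. ]
bNLtop [676.6  10.2  20. ]
front top 17.0 110.6 in 17.0 89.9 sides 17.9 16.7 102.6 cheek 17.2 17.8
block face 27.299999999999997 21.4 27.0 side 28.7
```

```bash
python3 -m jog '[[[0,0,0.02],[-0.035,0.115,0],1],[[0,0,0.04],[-0.07,0.23,0],1],[[0,0,0.06],[-0.105,0.345,0],1],[[-0.01,0,0.08],[-0.14,0.46,0],1],[[-0.02,0,0.10],[-0.175,0.575,0],1]]'
python3 -m jog '[[[-0.01,0,0],[-0.015,0.05,0],1],[[-0.02,0,0],[-0.015,0.05,0],1]]'
python3 -m jog '[[[0.0,0,0],[0,0,-0.12],1],[[0,0,0],[0,0,-0.24],1],[[0,0,0],[0,0,-0.36],1],[[0,0,0],[0,0,-0.48],1],[[0,0,0],[0,0,-0.6],1]]'
python3 -m jog '[[[0.0,0,0],[0,0,-0.12],1],[[0,0,0],[0,0,-0.24],1],[[0,0,0],[0,0,-0.36],1],[[0,0,0],[0,0,-0.48],1],[[0,0,0],[0,0,-0.6],1]]'
python3 -m jog '[[[0.0,0,0],[0,0,-0.12],1],[[0,0,0],[0,0,-0.24],1],[[0,0,0],[0,0,-0.36],1],[[0,0,0],[0,0,-0.48],1],[[0,0,0],[0,0,-0.6],1]]'
python3 -m jog '[[[-0.01,0,0],[0,0,-0.12],1],[[-0.03,0,0],[0,0,-0.24],1],[[-0.05,0,0],[0,0,-0.36],1],[[-0.07,0,0],[0,0,-0.48],1],[[-0.08,0,0],[0,0,-0.6],1]]'
python3 -m jog '[[[0,0,0],[0,0,-0.12],1],[[0,0,0],[0,0,-0.236],1],[[0,0,0],[0,0,-0.236],1],[[0,0,0],[0,0,-0.236],1],[[0,0,0],[0,0,-0.236],1]]'
cat >> h.py <<'E'
from scipy.spatial.transform import Rotation as Rn
def st():
    s=r.sense(); R=Rn.from_euler('xyz',s['tcp_rot'],degrees=True).as_matrix(); z=R[:,2]; x=R[:,0]
    print('t',round(float(s['time']),2),'tcp',s['tool_pos'].round(1),'jawaz',np.degrees(np.arctan2(z[1],z[0])).round(2),'x',x.round(3),'zz',z[2].round(4),'F',s['ft_force'].round(1),'T',s['wrist_torque'].round(2),'gap',round(float(s['finger_gap']),1),'J',s['joint_pos'].round(0)); return s
E
python3 -c "
from h import *
st()"
```

```text
time: 6.6
tool_pos: [541.6, -34.1, 204.8]
tcp_rot: [-92.2, 87.8, 14.9]
ft_force: [-0.0, 0.6, -0.5]
finger_gap: 85.4
time: 6.77
tool_pos: [523.2, -33.0, 203.8]
tcp_rot: [86.9, 89.4, -165.9]
ft_force: [0.3, -1.0, -0.6]
finger_gap: 85.6
time: 7.18
tool_pos: [521.0, -33.5, 201.6]
tcp_rot: [77.5, 89.4, 149.9]
ft_force: [-0.4, -0.4, 0.9]
finger_gap: 85.2
time: 7.6
tool_pos: [521.1, -33.5, 201.6]
tcp_rot: [75.7, 89.4, 113.8]
ft_force: [-0.7, 0.1, 0.0]
finger_gap: 85.6
time: 8.02
tool_pos: [521.1, -33.5, 201.6]
tcp_rot: [73.8, 89.4, 77.5]
ft_force: [0.5, 0.6, -0.6]
finger_gap: 85.4
time: 8.43
tool_pos: [439.3, -33.5, 201.4]
tcp_rot: [76.3, 89.4, 45.7]
ft_force: [-0.4, -0.7, -0.7]
finger_gap: 85.6
time: 8.85
tool_pos: [441.0, -33.6, 201.6]
tcp_rot: [73.4, 89.4, 29.7]
ft_force: [-0.3, 0.1, -0.3]
finger_gap: 85.5
t 8.85 tcp [441.  -33.6 201.6] jawaz -43.65 x [ 0.009  0.005 -1.   ] zz 0.003 F [-0.3  0.1 -0.3] T [-0.02  0.01  0.03] gap 85.5 J [-11. -17. 112.   0.  84.  32.]
```

```bash
python3 -m jog '[[[-0.001,0.003,-0.03],[-0.005,0.009,-0.006],1],[[-0.001,0.003,-0.065],[-0.005,0.009,-0.006],1],[[-0.001,0.003,-0.095],[-0.005,0.009,-0.006],1],[[-0.001,0.003,-0.11],[-0.005,0.009,-0.006],1],[[-0.001,0.003,-0.12],[-0.005,0.009,-0.006],1]]'
python3 -m jog '[[[0,0,0],[0,0,0],1],[[0,0,-0.015],[0,0,0],1],[[0,0,-0.03],[0,0,0],1],[[0,0,-0.042],[0,0,0],1],[[0,0,-0.047],[0,0,0],1]]'
python3 -m jog '[[[0,0,0],[0,0,0],1],[[0,0,0],[0,0,0],1],[[0,0,0],[0,0,0],1]]'
python3 -c "
from h import *
st()
c=cm('wrist'); im=vision.snapshot('wrist'); cv2.imwrite('pics/w5.png',im[:,:,::-1]);im=vision.snapshot('scene')[180:270,190:350]; cv2.imwrite('pics/s5.png',cv2.resize(im[:,:,::-1],None,fx=4,fy=4,interpolation=cv2.INTER_CUBIC))"
```

```text
time: 9.27
tool_pos: [438.0, -30.3, 78.7]
tcp_rot: [-151.0, 89.8, 164.9]
ft_force: [-0.1, 0.4, 0.4]
finger_gap: 85.1
time: 9.68
tool_pos: [440.1, -30.7, 34.4]
tcp_rot: [87.5, 90.0, 43.3]
ft_force: [0.3, 0.5, 0.2]
finger_gap: 85.4
time: 9.93
tool_pos: [440.9, -30.9, 35.8]
tcp_rot: [44.3, 89.9, 0.1]
ft_force: [0.2, 0.7, 0.8]
finger_gap: 85.3
t 9.93 tcp [440.9 -30.9  35.8] jawaz -44.21 x [ 0.002  0.    -1.   ] zz 0.0016 F [0.2 0.7 0.8] T [-0.04  0.   -0.03] gap 85.3 J [-11.  -5. 121.   0.  64.  34.]
```

View pics/w5.png

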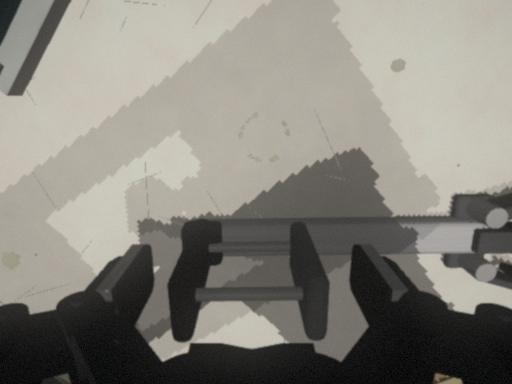

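View pics/s5.png

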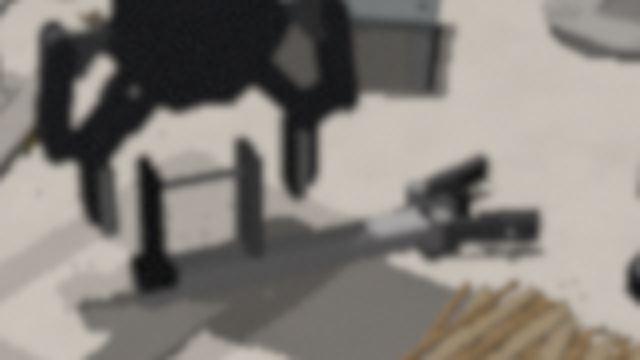

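```bash
python3 -m jog '[[[0,0,0],[0,0,0],0.6],[[0,0,0],[0,0,0],0.45],[[0,0,0],[0,0,0],0.4],[[0,0,0],[0,0,0],0.4],[[0,0,0],[0,0,0],0.4]]' 20
python3 -m jog '[[[0,0,0],[0,0,0],0.34],[[0,0,0],[0,0,0],0.3],[[0,0,0],[0,0,0],0.25],[[0,0,0],[0,0,0],0.25],[[0,0,0],[0,0,0],0.25]]'
python3 -c "
from h import *
st()"
```

```text
time: 10.45
tool_pos: [439.7, -30.6, 34.4]
tcp_rot: [119.4, 90.0, 75.1]
ft_force: [-0.1, -0.2, -0.5]
finger_gap: 59.5
time: 10.87
tool_pos: [439.7, -30.3, 34.7]
tcp_rot: [144.2, 89.9, 100.0]
ft_force: [-3.7, 2.6, 5.9]
finger_gap: 53.4
t 10.87 tcp [439.7 -30.3  34.7] jawaz -44.23 x [-0.     0.001 -1.   ] zz -0.0009 F [-3.7  2.6  5.9] T [ 0.4   0.48 -0.07] gap 53.4 J [-11.  -5. 121.   0.  65.  34.]
```

```bash
python3 -m jog '[[[0,0,0.002],[0,0,0],0.25],[[0,0,0.005],[0,0,0],0.25],[[0,0,0.008],[0,0,0],0.25],[[0,0,0.01],[0,0,0],0.25],[[0,0,0.01],[0,0,0],0.25]]'
python3 -c "
from h import *
st()
im=vision.snapshot('scene')[180:270,190:350]; cv2.imwrite('pics/s6.png',cv2.resize(im[:,:,::-1],None,fx=4,fy=4,interpolation=cv2.INTER_CUBIC))"
```

```text
time: 11.28
tool_pos: [440.1, -30.8, 45.0]
tcp_rot: [57.2, 89.9, 12.9]
ft_force: [0.9, 0.3, -1.8]
finger_gap: 53.2
t 11.28 tcp [440.1 -30.8  45. ] jawaz -44.24 x [ 0.001  0.    -1.   ] zz 0.0005 F [ 0.9  0.3 -1.8] T [0.07 0.08 0.08] gap 53.2 J [-11.  -6. 121.   0.  66.  34.]
```

View pics/s6.png

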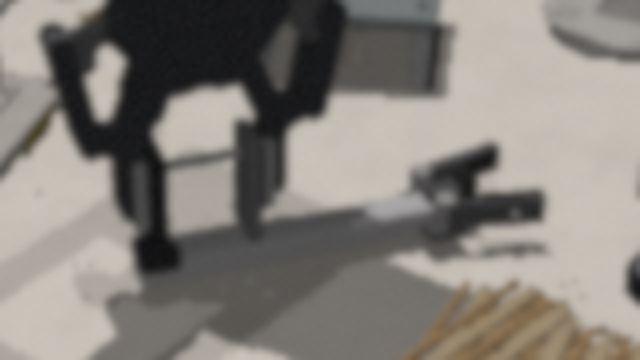

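```bash
python3 -m jog '[[[0,0,0],[0,0,0.03],0.25],[[0,0,0],[0,0,0.08],0.25],[[0,0,0],[0,0,0.14],0.25],[[0,0,0],[0,0,0.2],0.25],[[0,0,0],[0,0,0.26],0.25]]'
python3 -m jog '[[[0,0,0],[0,0,0.06],0.25],[[0,0,0],[0,0,0.12],0.25],[[0,0,0],[0,0,0.18],0.25],[[0,0,0],[0,0,0.24],0.25],[[0,0,0],[0,0,0.3],0.25]]'
python3 -m jog '[[[0.004,-0.006,0],[0,0,0.06],0.25],[[0.008,-0.012,0],[0,0,0.12],0.25],[[0.012,-0.018,0],[0,0,0.18],0.25],[[0.016,-0.024,0],[0,0,0.24],0.25],[[0.02,-0.03,0],[0,0,0.3],0.25]]'
python3 -m jog '[[[0.004,-0.006,0],[0,0,0.06],0.25],[[0.008,-0.012,0],[0,0,0.12],0.25],[[0.012,-0.018,0],[0,0,0.18],0.25],[[0.016,-0.024,0],[0,0,0.24],0.25],[[0.02,-0.03,0],[0,0,0.3],0.25]]'
python3 -m jog '[[[0.002,-0.003,0],[0,0,0.04],0.25],[[0.004,-0.006,0],[0,0,0.06],0.25],[[0.004,-0.006,0],[0,0,0.074],0.25],[[0.004,-0.006,0],[0,0,0.074],0.25],[[0.004,-0.006,0],[0,0,0.074],0.25]]'
python3 -c "
from h import *
st()
c=cm('wrist'); np.save('w7.npy',c[0]); im=vision.snapshot('wrist'); cv2.imwrite('pics/w7.png',im[:,:,::-1])
im=vision.snapshot('top'); cv2.imwrite('pics/t7.png',cv2.resize(im[100:290,190:380,::-1],None,fx=3,fy=3,interpolation=cv2.INTER_CUBIC))"
```

```text
time: 11.75
tool_pos: [439.6, -30.7, 44.2]
tcp_rot: [154.7, 90.0, 125.5]
ft_force: [-0.1, 0.9, -2.9]
finger_gap: 53.2
time: 12.17
tool_pos: [439.6, -30.7, 44.2]
tcp_rot: [146.5, 90.0, 134.5]
ft_force: [-0.1, 0.2, -2.4]
finger_gap: 53.6
time: 12.58
tool_pos: [459.8, -60.9, 44.2]
tcp_rot: [141.0, 90.0, 146.2]
ft_force: [-0.5, -0.4, -1.8]
finger_gap: 53.0
time: 13.0
tool_pos: [479.7, -91.0, 44.2]
tcp_rot: [136.2, 90.0, 158.6]
ft_force: [-0.5, 0.1, -2.1]
finger_gap: 53.1
time: 13.42
tool_pos: [483.5, -96.4, 44.2]
tcp_rot: [124.6, 89.9, 151.1]
ft_force: [0.3, 0.4, -1.6]
finger_gap: 53.5
t 13.42 tcp [483.5 -96.4  44.2] jawaz 26.42 x [-0.001  0.    -1.   ] zz -0.0005 F [ 0.3  0.4 -1.6] T [0.05 0.1  0.01] gap 53.5 J [-17.   2. 113.   0.  66. -44.]
```

View pics/w7.png

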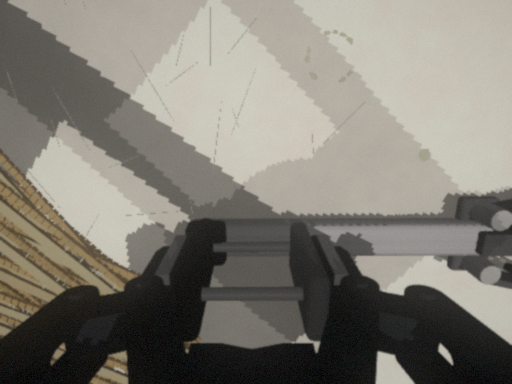

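View pics/t7.png

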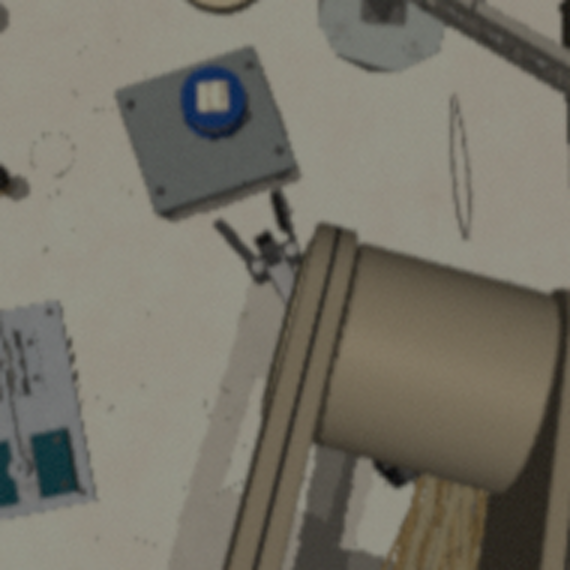

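Run:
```python
from h import *
c=list(cm('wrist')); c[0]=np.load('w7.npy'); t=cm('top')
L=ray(c,500,220.5,33);R=ray(c,490,273,33); print(L,R,np.linalg.norm(L-R),np.degrees(np.arctan2(L[1]-R[1],L[0]-R[0]))-90)
m=(L+R)/2; d=np.array([np.cos(np.radians(26.4)),np.sin(np.radians(26.4))]); print('mid',m,'handle',m[:2]-118*d,'palm',m[:2]+22*d)
q=lambda X,Y,z: ray(t,190+X/3-.33,100+Y/3-.33,z)
for p in [(219,224,30),(277,193,30),(258,268,33),(290,257,33),(264,243,33)]: print(q(*p).round(1))
for k in[(677.5,-.1)]:
  v=np.array(k)-m[:2]; print('face rel: ahead of palm',v@d-22,'lateral',v@[-d[1],d[0]])
```

```text
[582.68876546 -32.37369642  33.        ] [595.63810255 -56.77644352  33.        ] 27.625701754831393 27.952692391726885
mid [589.16343401 -44.57506997  33.        ] handle [483.4694463  -97.04202111] palm [608.86909273 -34.79309603]
[618.   -2.7  30. ]
[641.2 -48.5  30. ]
[582.3 -31.8  33. ]
[590.2 -56.7  33. ]
[601.6 -37.   33. ]
face rel: ahead of palm 76.89928172219649 lateral 0.5592983608149378
```

```bash
python3 -m jog '[[[0,0,-0.003],[0,0,0],0.25],[[0,0,-0.006],[0,0,0],0.25],[[0,0,-0.0085],[0,0,0],0.25],[[0,0,-0.0085],[0,0,0],0.25],[[0,0,-0.0085],[0,0,0],0.25]]'
python3 -m jog '[[[0.005,0.0025,0],[0,0,0],0.25],[[0.011,0.0055,0],[0,0,0],0.25],[[0.018,0.009,0],[0,0,0],0.25],[[0.024,0.012,0],[0,0,0],0.25],[[0.027,0.0135,0],[0,0,0],0.25]]'
python3 -c "
from h import *
st()"
```

```text
time: 13.93
tool_pos: [483.6, -96.6, 35.7]
tcp_rot: [128.4, 90.0, 154.8]
ft_force: [0.2, -0.5, -1.3]
finger_gap: 53.4
time: 14.35
tool_pos: [512.1, -82.6, 36.2]
tcp_rot: [-1.3, 90.0, 25.2]
ft_force: [0.1, 0.5, -1.2]
finger_gap: 53.5
t 14.35 tcp [512.1 -82.6  36.2] jawaz 26.5 x [ 0.001  0.    -1.   ] zz 0.0006 F [ 0.1  0.5 -1.2] T [-0.08  0.09 -0.01] gap 53.5 J [-15.   7. 109.   0.  65. -41.]
```

```bash
python3 -m jog '[[[0.005,0.0025,0],[0,0,0],0.25],[[0.011,0.0055,0],[0,0,0],0.25],[[0.018,0.009,0],[0,0,0],0.25],[[0.024,0.012,0],[0,0,0],0.25],[[0.028,0.014,0],[0,0,0],0.25]]'
python3 -m jog '[[[0.003,0.0015,0],[0,0,0],0.25],[[0.005,0.0025,0],[0,0,0],0.25],[[0.006,0.003,0],[0,0,0],0.25],[[0.006,0.003,0],[0,0,0],0.25],[[0.006,0.003,0],[0,0,0],0.25]]'
python3 -c "
from h import *
st()
im=np.mean([vision.snapshot('scene').astype(float) for _ in range(3)],0)[165:235,230:330]; im=np.clip((im-15)*1.7,0,255);cv2.imwrite('pics/s8.png',cv2.resize(im[:,:,::-1],None,fx=7,fy=7,interpolation=cv2.INTER_CUBIC))
c=cm('wrist'); np.save('w8.npy',c[0]); im=vision.snapshot('wrist'); cv2.imwrite('pics/w8.png',im[:,:,::-1])"
```

```text
time: 14.77
tool_pos: [539.7, -68.7, 36.0]
tcp_rot: [42.5, 90.0, 69.0]
ft_force: [-0.4, -0.1, -1.8]
finger_gap: 53.7
time: 15.18
tool_pos: [544.6, -66.2, 35.9]
tcp_rot: [126.8, 90.0, 153.2]
ft_force: [-0.4, -0.0, -1.7]
finger_gap: 53.2
t 15.18 tcp [544.6 -66.2  35.9] jawaz 26.47 x [-0.001  0.    -1.   ] zz -0.0004 F [-0.4 -0.  -1.7] T [-0.02  0.09  0.02] gap 53.2 J [-12.  11. 104.   0.  65. -39.][ WARN:0@3.388] global loadsave.cpp:1063 imwrite_ Unsupported depth image for selected encoder is fallbacked to CV_8U.
```

View pics/s8.png

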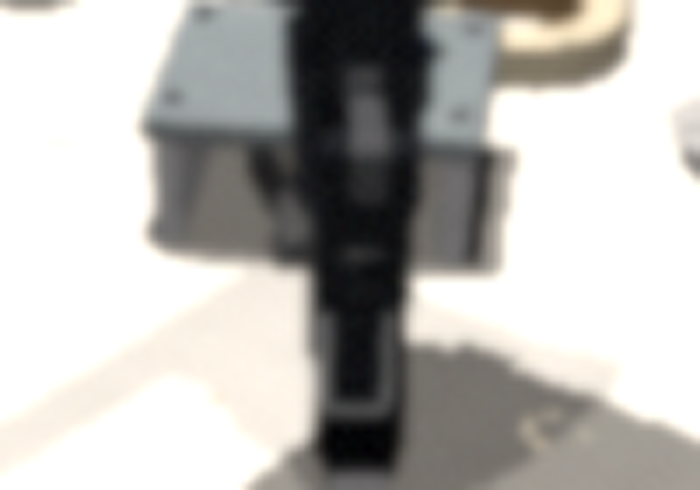

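View pics/w8.png

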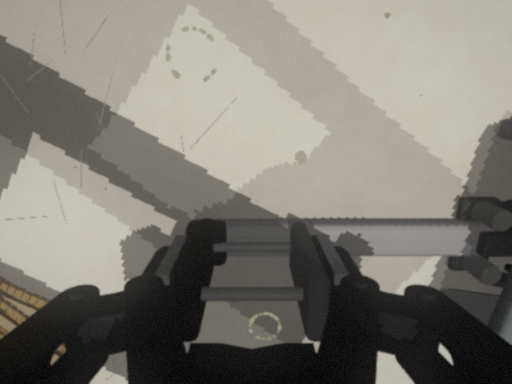

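```bash
python3 -m jog '[[[0.001,0.0005,0],[0,0,0],0.25],[[0.002,0.001,0],[0,0,0],0.25],[[0.003,0.0015,0],[0,0,0],0.25],[[0.004,0.002,0],[0,0,0],0.25],[[0.004,0.002,0],[0,0,0],0.25]]'
python3 -c "
from h import *
st()"
python3 -m jog '[[[0.001,0.0005,0],[0,0,0],0.25],[[0.001,0.0005,0],[0,0,0],0.25]]'
python3 -m jog '[[[0.001,0.0005,0],[0,0,0],0.25],[[0.001,0.0005,0],[0,0,0],0.25]]'
python3 -c "
from h import *
st()"
```

```text
time: 15.8
tool_pos: [549.0, -64.0, 36.0]
tcp_rot: [89.7, 90.0, 116.2]
ft_force: [-0.4, 0.2, -1.8]
finger_gap: 53.5
t 15.8 tcp [549. -64.  36.] jawaz 26.48 x [-0.  0. -1.] zz 0.0 F [-0.4  0.2 -1.8] T [-0.05  0.1  -0.02] gap 53.5 J [-12.  11. 103.   0.  65. -38.]
time: 15.97
tool_pos: [549.9, -63.6, 35.9]
tcp_rot: [114.4, 90.0, 140.9]
ft_force: [-0.3, -0.9, -1.7]
finger_gap: 53.7
time: 16.13
tool_pos: [550.5, -63.2, 35.8]
tcp_rot: [147.8, 89.9, 174.3]
ft_force: [-1.4, 0.3, -1.9]
finger_gap: 53.5
t 16.13 tcp [550.5 -63.2  35.8] jawaz 26.48 x [-0.001  0.    -1.   ] zz -0.0008 F [-1.4  0.3 -1.9] T [-0.18  0.28  0.01] gap 53.5 J [-12.  12. 103.  -0.  65. -38.]
```

```bash
python3 -m jog '[[[0.001,0.0005,0],[0,0,0],0.25],[[0.001,0.0005,0],[0,0,0],0.25],[[0.001,0.0005,0],[0,0,0],0.25]]'
python3 -c "
from h import *
st()"
```

```text
time: 16.38
tool_pos: [551.0, -62.9, 35.7]
tcp_rot: [156.0, 89.9, -177.6]
ft_force: [-6.1, -2.9, 0.7]
finger_gap: 53.2
t 16.38 tcp [551.  -62.9  35.7] jawaz 26.47 x [-0.002 -0.    -1.   ] zz -0.0019 F [-6.1 -2.9  0.7] T [-0.22  0.68  0.07] gap 53.2 J [-12.  12. 103.  -0.  65. -38.]
```

```bash
python3 -m jog '[[[-0.0013,-0.0007,0],[0,0,0],0.25],[[-0.0013,-0.0007,0],[0,0,0],0.25],[[-0.0018,-0.0009,0],[0,0,0],0.225],[[-0.0022,-0.0011,0.0005],[0,0,0],0.2],[[-0.0027,-0.0014,0.0005],[0,0,0],0.175]]' 20
python3 -m jog '[[[0,0,0],[0,0,0],0.175],[[0,0,0],[0,0,0],0.175]]'
python3 -c "
from h import *
st()"
```

```text
time: 16.8
tool_pos: [549.2, -64.0, 36.6]
tcp_rot: [53.1, 90.0, 79.6]
ft_force: [-0.5, -0.1, -1.3]
finger_gap: 50.6
time: 16.97
tool_pos: [549.1, -64.0, 36.5]
tcp_rot: [98.4, 90.0, 124.8]
ft_force: [-0.1, 0.4, -2.3]
finger_gap: 50.1
t 16.97 tcp [549.1 -64.   36.5] jawaz 26.48 x [-0.  0. -1.] zz -0.0 F [-0.1  0.4 -2.3] T [-0.06  0.1  -0.01] gap 50.1 J [-12.  11. 103.   0.  65. -38.]
```

```bash
for i in 1; do python3 -m jog '[[[-0.0004,-0.0002,0],[0,0,0],0.15],[[-0.0004,-0.0002,0],[0,0,0],0.15],[[-0.0004,-0.0002,0],[0,0,0],0.15]]';python3 -c "
from h import *
st()"; python3 -m jog '[[[-0.0004,-0.0002,0],[0,0,0],0.125],[[-0.0004,-0.0002,0],[0,0,0],0.125],[[-0.0004,-0.0002,0],[0,0,0],0.125]]';python3 -c "
from h import *
st()"; done
```

```text
time: 17.22
tool_pos: [548.6, -64.3, 36.4]
tcp_rot: [119.2, 90.0, 145.7]
ft_force: [-0.2, 0.4, -1.8]
finger_gap: 49.0
t 17.22 tcp [548.6 -64.3  36.4] jawaz 26.47 x [-0.  0. -1.] zz -0.0002 F [-0.2  0.4 -1.8] T [-0.03  0.11  0.  ] gap 49.0 J [-12.  11. 103.   0.  65. -38.]
time: 17.47
tool_pos: [548.2, -64.4, 36.4]
tcp_rot: [115.2, 90.0, 141.7]
ft_force: [0.1, 0.4, -1.2]
finger_gap: 48.4
t 17.47 tcp [548.2 -64.4  36.4] jawaz 26.47 x [-0.  0. -1.] zz -0.0002 F [ 0.1  0.4 -1.2] T [0.01 0.17 0.01] gap 48.4 J [-12.  11. 103.   0.  65. -39.]
```

```bash
for i in 1; do python3 -m jog '[[[-0.0004,-0.0002,0],[0,0,0],0.1],[[-0.0004,-0.0002,0],[0,0,0],0.1],[[-0.0004,-0.0002,0],[0,0,0],0.1]]';python3 -c "
from h import *
st()"; done
```

```text
time: 17.72
tool_pos: [547.9, -64.5, 36.5]
tcp_rot: [94.8, 90.0, 121.3]
ft_force: [-0.1, 1.5, -1.9]
finger_gap: 47.1
t 17.72 tcp [547.9 -64.5  36.5] jawaz 26.48 x [-0.  0. -1.] zz -0.0 F [-0.1  1.5 -1.9] T [0.16 0.04 0.14] gap 47.1 J [-12.  11. 103.   0.  65. -39.]
```

```bash
python3 -m jog '[[[-0.0005,0.001,0],[0,0,0],0.1],[[-0.0005,0.001,0],[0,0,0],0.1],[[-0.0005,0.001,0],[0,0,0],0.1]]';python3 -c "
from h import *
st()"; python3 -m jog '[[[-0.0004,-0.0002,0],[0,0,0],0.075],[[-0.0004,-0.0002,0],[0,0,0],0.075],[[-0.0004,-0.0002,0],[0,0,0],0.075]]';python3 -c "
from h import *
st()"
```

```text
time: 17.97
tool_pos: [547.4, -63.6, 36.5]
tcp_rot: [114.2, 90.0, 140.7]
ft_force: [0.3, 0.5, -1.7]
finger_gap: 47.4
t 17.97 tcp [547.4 -63.6  36.5] jawaz 26.47 x [-0.  0. -1.] zz -0.0001 F [ 0.3  0.5 -1.7] T [0.06 0.11 0.01] gap 47.4 J [-12.  11. 103.   0.  65. -38.]
time: 18.22
tool_pos: [547.1, -63.7, 36.6]
tcp_rot: [47.6, 90.0, 74.0]
ft_force: [0.1, 1.4, -1.4]
finger_gap: 46.1
t 18.22 tcp [547.1 -63.7  36.6] jawaz 26.48 x [ 0.  0. -1.] zz 0.0003 F [ 0.1  1.4 -1.4] T [ 0.28 -0.1   0.17] gap 46.1 J [-12.  11. 104.   0.  65. -38.]
```

```bash
python3 -m jog '[[[-0.0005,0.001,0],[0,0,0],0.075],[[-0.0005,0.001,0],[0,0,0],0.075],[[-0.0005,0.001,0],[0,0,0],0.075]]';python3 -c "
from h import *
st()"; python3 -m jog '[[[-0.0004,-0.0002,0],[0,0,0],0.05],[[-0.0004,-0.0002,0],[0,0,0],0.05],[[-0.0004,-0.0002,0],[0,0,0],0.05]]';python3 -c "
from h import *
st()"
```

```text
time: 18.47
tool_pos: [546.7, -63.0, 36.6]
tcp_rot: [-26.7, 90.0, -0.2]
ft_force: [1.4, 0.3, -0.8]
finger_gap: 46.0
t 18.47 tcp [546.7 -63.   36.6] jawaz 26.46 x [ 0. -0. -1.] zz 0.0003 F [ 1.4  0.3 -0.8] T [-0.03 -0.28 -0.1 ] gap 46.0 J [-12.  11. 104.   0.  65. -38.]
time: 18.72
tool_pos: [546.5, -63.1, 36.8]
tcp_rot: [-15.5, 90.0, 10.9]
ft_force: [2.0, 0.1, 0.9]
finger_gap: 45.1
t 18.72 tcp [546.5 -63.1  36.8] jawaz 26.47 x [ 0.001  0.    -1.   ] zz 0.0007 F [2.  0.1 0.9] T [ 0.14 -0.57 -0.08] gap 45.1 J [-12.  11. 104.   0.  65. -38.]
```

```bash
python3 -m jog '[[[0,0,0],[0,0,0],0.025],[[0,0,0],[0,0,0],0.025],[[0,0,0],[0,0,0],0.025]]' 21;python3 -c "
from h import *
st()"; python3 -m jog '[[[0,0,0],[0,0,0],0],[[0,0,0],[0,0,0],0],[[0,0,0],[0,0,0],0]]';python3 -c "
from h import *
st()"
```

```text
time: 18.97
tool_pos: [546.5, -63.2, 36.8]
tcp_rot: [-15.3, 90.0, 11.1]
ft_force: [1.5, -0.8, 3.3]
finger_gap: 44.8
t 18.97 tcp [546.5 -63.2  36.8] jawaz 26.47 x [ 0.001  0.    -1.   ] zz 0.0005 F [ 1.5 -0.8  3.3] T [ 0.19 -0.6  -0.04] gap 44.8 J [-12.  11. 104.   0.  65. -38.]
time: 19.22
tool_pos: [546.4, -63.1, 36.7]
tcp_rot: [-10.9, 90.0, 15.5]
ft_force: [1.3, -0.8, 3.5]
finger_gap: 45.0
t 19.22 tcp [546.4 -63.1  36.7] jawaz 26.47 x [ 0.  0. -1.] zz 0.0005 F [ 1.3 -0.8  3.5] T [ 0.2  -0.83 -0.04] gap 45.0 J [-12.  11. 104.   0.  65. -38.]
```

```bash
python3 -m jog '[[[-0.0009,-0.00045,0.0003],[0,0,0],0],[[-0.002,-0.001,0.0005],[0,0,0],0],[[-0.003,-0.0015,0.0005],[0,0,0],0],[[-0.004,-0.002,0.0005],[0,0,0],0],[[-0.005,-0.0025,0.0005],[0,0,0],0]]' ;python3 -c "
from h import *
st()"
```

```text
time: 19.63
tool_pos: [541.6, -65.0, 37.0]
tcp_rot: [16.2, 89.9, 42.6]
ft_force: [5.3, 1.9, 0.7]
finger_gap: 44.6
t 19.63 tcp [541.6 -65.   37. ] jawaz 26.48 x [ 0.001  0.001 -1.   ] zz 0.0014 F [5.3 1.9 0.7] T [ 0.63 -1.27 -0.06] gap 44.6 J [-12.  10. 104.   0.  65. -39.]
```

Pulling with 5.6 N, consistent with the block sliding under the shoe. I'll keep drawing.

```bash
python3 -m jog '[[[-0.001,-0.0005,0],[0,0,0],0],[[-0.003,-0.0015,0],[0,0,0],0],[[-0.005,-0.0025,0],[0,0,0],0],[[-0.007,-0.0035,0],[0,0,0],0],[[-0.009,-0.0045,0],[0,0,0],0]]' ;python3 -c "
from h import *
st()"
python3 -m jog '[[[-0.002,-0.001,0],[0,0,0],0],[[-0.004,-0.002,0],[0,0,0],0],[[-0.006,-0.003,0],[0,0,0],0],[[-0.008,-0.004,0],[0,0,0],0],[[-0.010,-0.005,0],[0,0,0],0]]' ;python3 -c "
from h import *
st()"
python3 -c "
from h import *
im=vision.snapshot('top'); cv2.imwrite('pics/t9.png',cv2.resize(im[100:250,200:350,::-1],None,fx=4,fy=4,interpolation=cv2.INTER_CUBIC))
im=np.clip((vision.snapshot('scene')[165:235,230:330].astype(float)-15)*1.7,0,255).astype(np.uint8);cv2.imwrite('pics/s9.png',cv2.resize(im[:,:,::-1],None,fx=7,fy=7,interpolation=cv2.INTER_CUBIC))
im=vision.snapshot('wrist'); cv2.imwrite('pics/w9.png',im[:,:,::-1])"
```

```text
time: 20.05
tool_pos: [532.6, -69.5, 36.9]
tcp_rot: [20.7, 89.9, 47.1]
ft_force: [5.8, 2.4, -0.6]
finger_gap: 44.7
t 20.05 tcp [532.6 -69.5  36.9] jawaz 26.49 x [ 0.001  0.001 -1.   ] zz 0.0014 F [ 5.8  2.4 -0.6] T [ 0.66 -1.23 -0.01] gap 44.7 J [-13.   9. 106.   0.  65. -39.]
time: 20.47
tool_pos: [522.1, -74.8, 36.9]
tcp_rot: [67.6, 90.0, 94.1]
ft_force: [2.8, 1.6, 2.5]
finger_gap: 44.5
t 20.47 tcp [522.1 -74.8  36.9] jawaz 26.48 x [-0.     0.001 -1.   ] zz 0.0002 F [2.8 1.6 2.5] T [ 0.49 -0.95 -0.06] gap 44.5 J [-14.   8. 107.   0.  65. -40.]
```

View pics/t9.png

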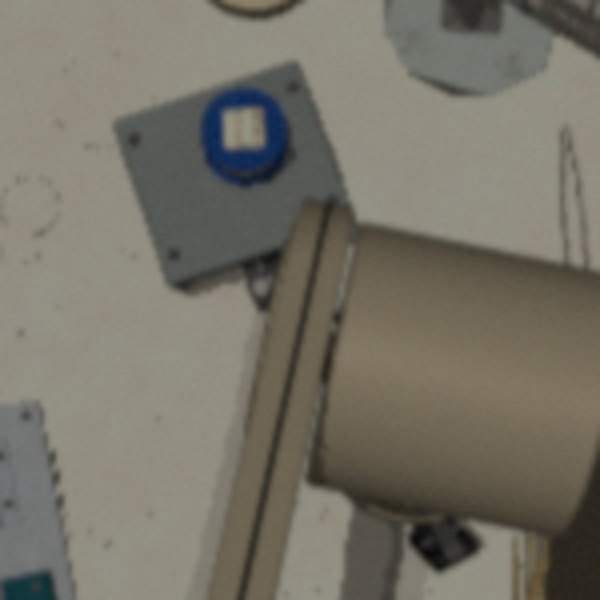

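View pics/s9.png

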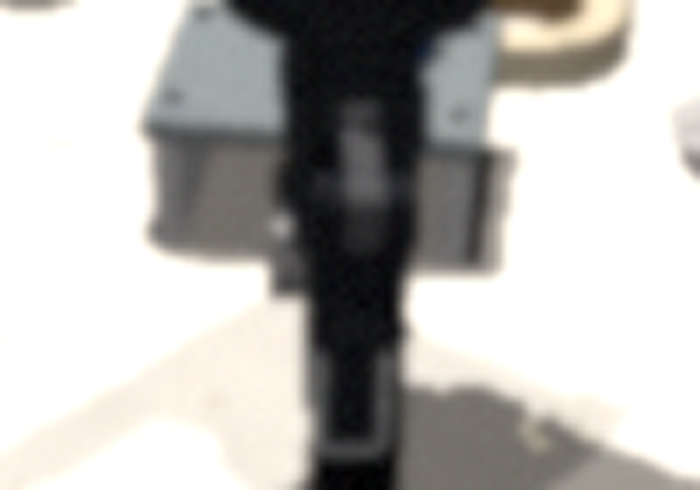

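View pics/w9.png

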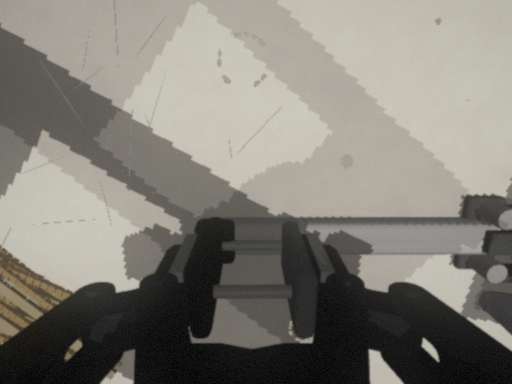

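```bash
python3 -m jog '[[[-0.002,-0.001,0],[0,0,0],0],[[-0.005,-0.002,0],[0,0,0],0],[[-0.009,-0.003,0],[0,0,0],0],[[-0.013,-0.004,0],[0,0,0],0],[[-0.017,-0.004,0],[0,0,0],0]]' ;python3 -c "
from h import *
st()"
python3 -m jog '[[[-0.004,-0.001,0],[0,0,0],0],[[-0.009,-0.0015,0],[0,0,0],0],[[-0.014,-0.002,0],[0,0,0],0],[[-0.019,-0.003,0],[0,0,0],0],[[-0.024,-0.004,0],[0,0,0],0]]'
python3 -m jog '[[[-0.005,-0.001,0],[0,0,0],0],[[-0.010,-0.0015,0],[0,0,0],0],[[-0.015,-0.002,0],[0,0,0],0],[[-0.020,-0.003,0],[0,0,0],0],[[-0.025,-0.004,0],[0,0,0],0]]'
python3 -m jog '[[[-0.004,-0.0007,0],[0,0,0],0],[[-0.008,-0.0015,0],[0,0,0],0],[[-0.012,-0.002,0],[0,0,0],0],[[-0.016,-0.002,0],[0,0,0],0],[[-0.016,-0.002,0],[0,0,0],0]]'
python3 -c "
from h import *
st()
im=vision.snapshot('top'); cv2.imwrite('pics/t10.png',cv2.resize(im[100:250,200:350,::-1],None,fx=4,fy=4,interpolation=cv2.INTER_CUBIC))
im=np.clip((vision.snapshot('scene')[165:265,220:330].astype(float)-15)*1.7,0,255).astype(np.uint8);cv2.imwrite('pics/s10.png',cv2.resize(im[:,:,::-1],None,fx=6,fy=6,interpolation=cv2.INTER_CUBIC))
im=vision.snapshot('wrist'); cv2.imwrite('pics/w10.png',im[:,:,::-1])"
```

```text
time: 21.03
tool_pos: [504.8, -79.4, 37.0]
tcp_rot: [-77.7, 90.0, -51.3]
ft_force: [3.6, -0.5, 2.7]
finger_gap: 44.8
t 21.03 tcp [504.8 -79.4  37. ] jawaz 26.46 x [ 0. -0. -1.] zz 0.0 F [ 3.6 -0.5  2.7] T [ 0.27 -1.04 -0.21] gap 44.8 J [-15.   5. 110.  -0.  65. -41.]
time: 21.45
tool_pos: [480.5, -83.1, 36.9]
tcp_rot: [108.6, 90.0, 135.1]
ft_force: [2.7, 1.7, 3.0]
finger_gap: 44.7
time: 21.87
tool_pos: [455.6, -87.1, 36.9]
tcp_rot: [103.3, 90.0, 129.7]
ft_force: [2.8, 0.4, 3.7]
finger_gap: 45.1
time: 22.28
tool_pos: [439.2, -89.2, 36.9]
tcp_rot: [153.1, 89.9, 179.6]
ft_force: [-1.4, -1.6, 6.7]
finger_gap: 44.5
t 22.28 tcp [439.2 -89.2  36.9] jawaz 26.46 x [-0.001  0.    -1.   ] zz -0.0011 F [-1.4 -1.6  6.7] T [ 0.11 -0.5  -0.13] gap 44.5 J [-18.  -4. 120.  -0.  65. -44.]
```

View pics/t10.png

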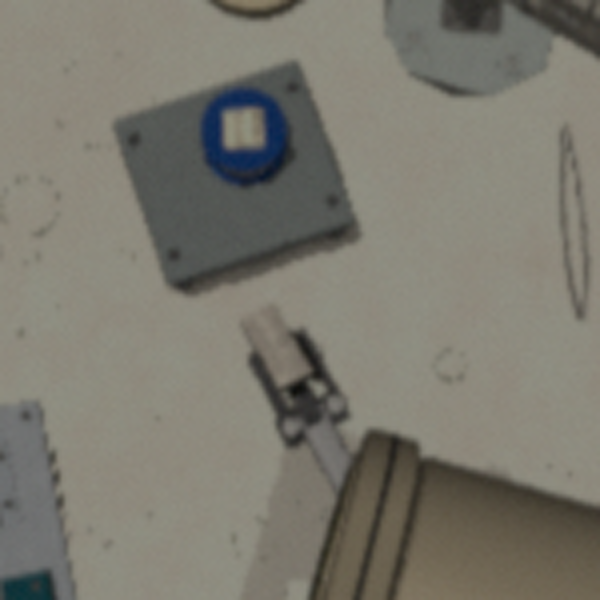

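View pics/s10.png

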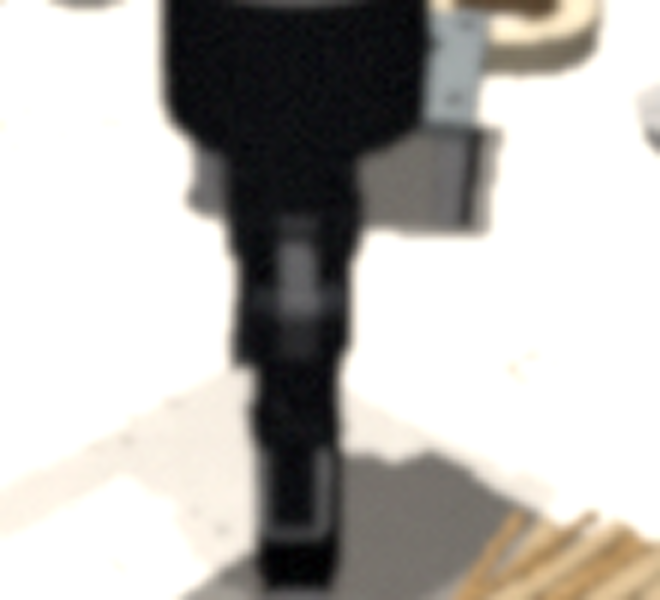

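View pics/w10.png

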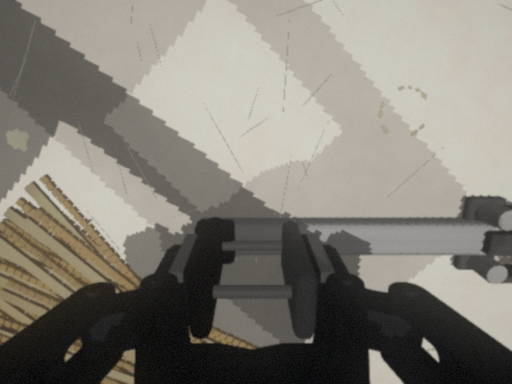

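Run:
```python
from h import *
t=cm('top'); q=lambda X,Y,z: ray(t,200+X/4-.375,100+Y/4-.375,z)
u=np.array([.955,.296]);n=np.array([-.296,.955])
for nm,p in dict(farL=(242,320,20),farR=(274,305,20),nearL=(284,392,30),nearR=(313,378,30),rFL=(170,285,48),rFR=(352,235,48)).items():
    w=q(*p); print(nm,w.round(1),'depth',(w[:2]@u-618.7).round(1),'lat',(w[:2]@n+199.4).round(1))
c=cm('wrist')
for p in [(45,178),(135,285),(118,264)]: print('stick',ray(c,*p,10).round(1))
for p in [(195,225),(195,262)]: print('tail',ray(c,*p,10).round(1))
```

```text
farL [607.4   3.6  20. ] depth -37.5 lat 23.1
farR [615.8 -15.4  20. ] depth -35.1 lat 2.4
nearL [563.  -19.6  30. ] depth -86.8 lat 14.0
nearR [570.7 -36.6  30. ] depth -84.6 lat -4.5
rFL [624.1  43.8  48. ] depth -9.7 lat 56.5
rFR [650.2 -61.   48. ] depth -15.8 lat -51.3
stick [ 333.7 -108.2   10. ]
stick [ 395.9 -145.1   10. ]
stick [ 383.1 -137.2   10. ]
tail [411.2 -97.9  10. ]
tail [ 419.9 -117.5   10. ]
```

```bash
python3 -m jog '[[[0,0,0],[0,0,0],0.05],[[0,0,0],[0,0,0],0.08],[[0,0,0],[0,0,0],0.11],[[0,0,0],[0,0,0],0.14],[[0,0,0],[0,0,0],0.17]]';python3 -c "
from h import *
st()"
python3 -m jog '[[[0,0,0],[0,0,0],0.2],[[0,0,0],[0,0,0],0.23],[[0,0,0],[0,0,0],0.25],[[0,0,0],[0,0,0],0.25],[[0,0,0],[0,0,0],0.25]]';python3 -c "
from h import *
st()
im=vision.snapshot('top'); cv2.imwrite('pics/t11.png',cv2.resize(im[150:250,220:320,::-1],None,fx=6,fy=6,interpolation=cv2.INTER_CUBIC))"
```

```text
time: 22.85
tool_pos: [438.9, -88.8, 36.1]
tcp_rot: [139.2, 89.8, 165.7]
ft_force: [0.2, 0.4, -0.8]
finger_gap: 50.1
t 22.85 tcp [438.9 -88.8  36.1] jawaz 26.49 x [-0.003  0.001 -1.   ] zz -0.0021 F [ 0.2  0.4 -0.8] T [ 0.04  0.05 -0.02] gap 50.1 J [-18.  -4. 120.  -0.  65. -44.]
time: 23.27
tool_pos: [439.9, -89.0, 36.8]
tcp_rot: [127.4, 90.0, 153.9]
ft_force: [-0.1, -0.1, -1.9]
finger_gap: 53.4
t 23.27 tcp [439.9 -89.   36.8] jawaz 26.48 x [-0.001  0.    -1.   ] zz -0.0004 F [-0.1 -0.1 -1.9] T [-0.01  0.17  0.05] gap 53.4 J [-18.  -4. 120.   0.  65. -44.]
```

View pics/t11.png

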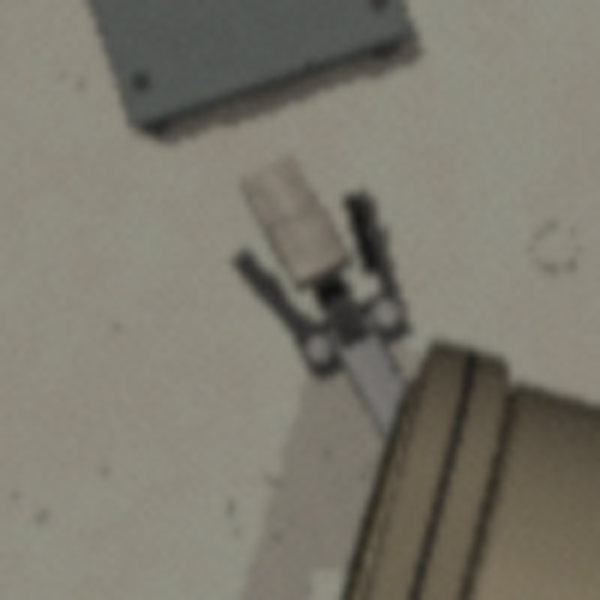

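```bash
python3 -m jog '[[[-0.003,-0.0015,0],[0,0,0],0.25],[[-0.007,-0.0035,0],[0,0,0],0.25],[[-0.012,-0.006,0],[0,0,0],0.25],[[-0.017,-0.007,0],[0,0,0],0.25],[[-0.022,-0.008,0],[0,0,0],0.25]]'
python3 -m jog '[[[-0.004,-0.001,0],[0,0,0],0.25],[[-0.006,-0.0015,0],[0,0,0],0.25],[[-0.007,-0.002,0],[0,0,0],0.25],[[-0.007,-0.002,0],[0,0,0],0.25]]'
python3 -m jog '[[[0,0,-0.0005],[0,0,0],0.25],[[0,0,-0.001],[0,0,0],0.25],[[0,0,-0.0015],[0,0,0],0.25],[[0,0,-0.0015],[0,0,0],0.25]]'
python3 -c "
from h import *
st()"
```

```text
time: 23.73
tool_pos: [417.3, -97.3, 36.9]
tcp_rot: [124.3, 90.0, 150.7]
ft_force: [0.6, -0.2, -2.0]
finger_gap: 53.6
time: 24.07
tool_pos: [410.9, -99.2, 37.0]
tcp_rot: [109.2, 90.0, 135.7]
ft_force: [-0.1, -0.4, -0.9]
finger_gap: 53.2
time: 24.4
tool_pos: [411.2, -99.0, 35.4]
tcp_rot: [106.8, 90.0, 133.3]
ft_force: [0.8, 0.9, -0.8]
finger_gap: 53.2
t 24.4 tcp [411.2 -99.   35.4] jawaz 26.48 x [-0.  0. -1.] zz -0.0001 F [ 0.8  0.9 -0.8] T [ 0.    0.01 -0.02] gap 53.2 J [-20.  -9. 124.   0.  65. -47.]
```

```bash
python3 -m jog '[[[0,0,-0.0005],[0,0,0],0.25],[[0,0,-0.0005],[0,0,0],0.25],[[0,0,-0.0005],[0,0,0],0.25]]'
python3 -m jog '[[[0,0,0],[0,0,0],0.28],[[0,0,0],[0,0,0],0.31],[[0,0,0],[0,0,0],0.34],[[0,0,0],[0,0,0],0.4],[[0,0,0],[0,0,0],0.5]]'
python3 -m jog '[[[0,0,0],[0,0,0],0.7],[[0,0,0],[0,0,0],0.9],[[0,0,0],[0,0,0],0.9],[[0,0,0],[0,0,0],0.9],[[0,0,0],[0,0,0],0.9]]'
python3 -c "
from h import *
st()
im=vision.snapshot('wrist'); cv2.imwrite('pics/w12.png',im[:,:,::-1])"
```

```text
time: 24.65
tool_pos: [411.2, -99.1, 35.1]
tcp_rot: [83.5, 90.0, 109.9]
ft_force: [-0.9, -0.2, 1.3]
finger_gap: 53.2
time: 25.07
tool_pos: [411.2, -99.1, 35.1]
tcp_rot: [73.5, 90.0, 99.9]
ft_force: [-0.7, -0.7, 0.1]
finger_gap: 64.0
time: 25.48
tool_pos: [411.1, -99.1, 34.9]
tcp_rot: [114.1, 90.0, 140.6]
ft_force: [-0.3, -0.0, 0.2]
finger_gap: 80.8
t 25.48 tcp [411.1 -99.1  34.9] jawaz 26.47 x [-0.  0. -1.] zz -0.0002 F [-0.3 -0.   0.2] T [ 0.03 -0.03  0.01] gap 80.8 J [-21.  -9. 124.   0.  65. -47.]
```

View pics/w12.png

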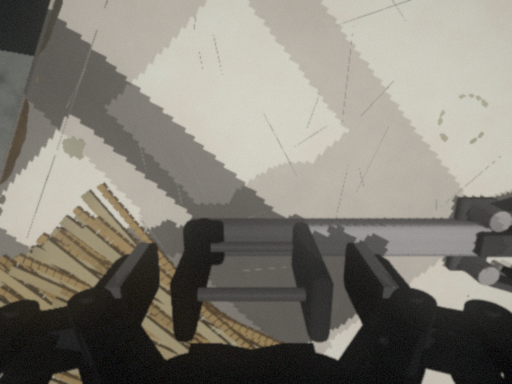

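Released, with the tool centred between open fingers. Next I lift straight up and take a look.

```bash
python3 -m jog '[[[0,0,0.01],[0,0,0],0.9],[[0,0,0.03],[0,0,0],0.9],[[0,0,0.06],[0,0,0],0.9],[[0,0,0.09],[0,0,0],0.9],[[0,0,0.12],[0,0,0],0.9]]'
python3 -m jog '[[[0,0,0.04],[0,0,0],0.9],[[-0.005,0,0.08],[0,0,0],0.9],[[-0.01,-0.01,0.11],[0,0,0],0.9],[[-0.01,-0.01,0.12],[0,0,0],0.9],[[-0.01,-0.01,0.12],[0,0,0],0.9]]'
python3 -m jog '[[[0,-0.03,0],[0,0,0],0.9],[[0,-0.07,0],[0,0,0],0.9],[[0,-0.11,0],[0,0,0],0.9],[[0,-0.14,0],[0,0,0],0.9],[[0,-0.15,0],[0,0,0],0.9]]'
python3 -m jog '[[[0,0,0],[0,0,0],0.9],[[0,0,0],[0,0,0],0.9],[[0,0,0],[0,0,0],0.9]]'
python3 -c "
from h import *
st()
im=vision.snapshot('top'); cv2.imwrite('pics/t13.png',cv2.resize(im[100:280,180:360,::-1],None,fx=3.3,fy=3.3,interpolation=cv2.INTER_CUBIC))
im=vision.snapshot('scene'); cv2.imwrite('pics/s13.png',cv2.resize(im[140:290,180:380,::-1],None,fx=4,fy=4,interpolation=cv2.INTER_CUBIC))"
```

```text
time: 25.95
tool_pos: [410.6, -98.9, 156.8]
tcp_rot: [122.2, 90.0, 148.7]
ft_force: [-0.1, -0.7, -0.5]
finger_gap: 81.3
time: 26.37
tool_pos: [402.5, -109.9, 279.4]
tcp_rot: [-48.2, 89.6, -21.8]
ft_force: [0.3, 0.4, -0.4]
finger_gap: 81.3
time: 26.78
tool_pos: [399.8, -261.8, 272.6]
tcp_rot: [131.8, 89.8, 158.1]
ft_force: [1.2, -0.4, 0.9]
finger_gap: 81.3
time: 27.03
tool_pos: [400.9, -257.7, 274.0]
tcp_rot: [102.7, 89.9, 129.2]
ft_force: [-0.3, -0.2, 0.8]
finger_gap: 80.8
t 27.03 tcp [ 400.9 -257.7  274. ] jawaz 26.51 x [-0.002  0.002 -1.   ] zz -0.0005 F [-0.3 -0.2  0.8] T [-0.02 -0.02 -0.08] gap 80.8 J [-39. -13. 101.   0.  92. -65.]
```

View pics/t13.png

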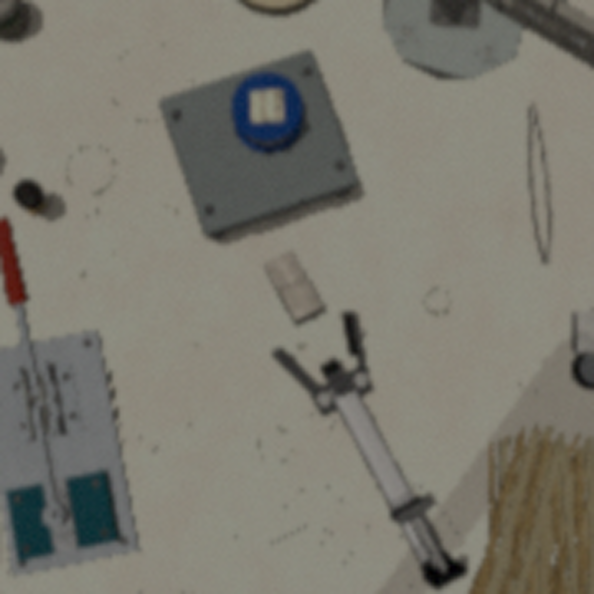

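View pics/s13.png

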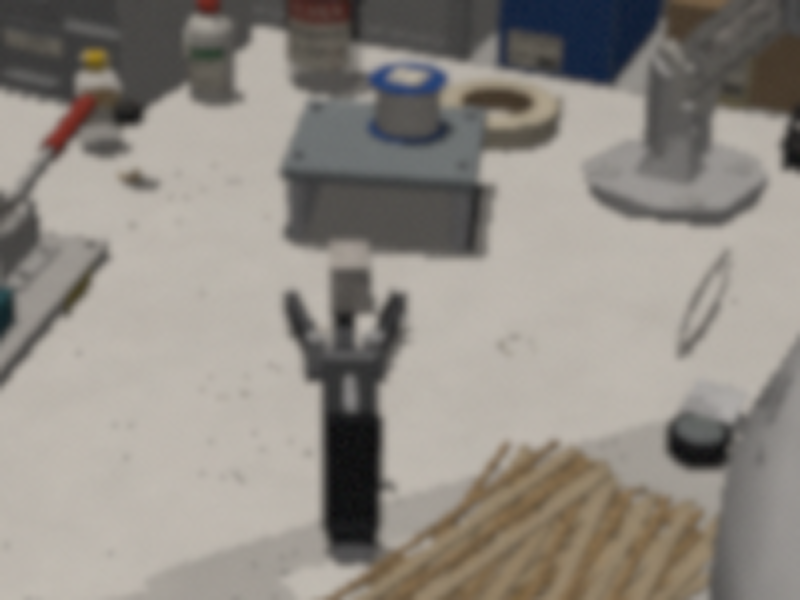

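```bash
python3 -c "
from h import *
st(); print(order.hand_in())"
```

```text
t 27.13 tcp [ 401.2 -257.7  274.7] jawaz 26.56 x [-0.001  0.001 -1.   ] zz -0.0001 F [0.9 0.1 0.2] T [0.03 0.05 0.04] gap 81.2 J [-39. -13. 101.   0.  92. -65.]
the job is handed in; nothing more can be done
None
```

The gauge block is out of the gap, upright on the worktop in front of it, and the job is handed in at 27.1 s of the 54 s allowed.

- **Pull:** I gripped the reacher by its handle plates and felt the palm pad touch the block at a predicted 77 mm of travel. It pushed with about 7 N at most, well under the 20 N limit. I backed off and closed the jaws in steps, shifting the tool about 2 mm left to even them out. The squeeze was capped at 21 N, with the trigger stopping at about 11 mm. The draw took 3 to 6 N.
- **Block:** Measured from the top view just before I opened the jaws, its far end was about 35 mm outside the mouth, and about 20 mm past the riser's overhanging edge. In the last pictures it stands upright and looks unmoved since then, though I did not re-measure it.
- **Reacher:** The jaws are open and drawn back off the block, and the reacher lies flat. Its tail ended close to a bundle of sticks, within roughly 10 to 20 mm; they do not appear to touch.
- **Rest of the scene:** The spool, vial, loupe, tweezers and riser show no visible change. The robot is clear of everything, with wrist force readings near zero.
- **Measurement mismatch:** The measured gap width (90 mm) and riser top width (111 mm) were about 4 mm off the stated 86 mm and 114 mm. I relied on the centre line, where both agreed.

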